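# Unlatch the camera case

## Task

Unlatch the grey equipment case so that its lid can be opened: slide the safety tab away from the latch all the way until it is firmly against its rubber stop, pressing on the stop gently, never with more than 12 N, then lift the latch lever by its bar until it stands upright and leave it standing. Never force the latch while the safety bolt still holds it down, and leave the camera, the card models and the tape roll where they are.

Things in the scene. Friction and masses are not known exactly. Their poses are not given: they have to be found in the camera images.
- case: Closed grey hard case with a darker lid, fixed to the desk: 200 (x) x 340 (y) x 110 mm high. Origin: centre of its underside; x points from its front face (latch side, at x = -100 mm, towards the robot) to its back, y to the left seen from the robot, z up. Top of the lid: z = 110 mm. Latch and tab are on the lid near the front edge.
- tab: Black safety tab on two low rails on the lid, left (case +y) of the latch, axes as the case's. Plate 42 (x) x 43 (y) x 5 mm, from y = -30 to 13 mm; origin at its underside, at case x = -75, z = 124 mm and at first y = 62 to 66 mm. Slides only along case +y, away from the latch, with about 3 N friction; stays where left. Its flat steel bolt sticks out over the lever's ear and blocks the lever.
- tab_rib (a point): Centre of the tab's upright rib, 30 (x) x 10 (y) x 22 mm high, on the tab, to pinch or push; this point is 16 mm above the tab's origin (case z = 140 mm), the rib goes from 11 mm below it to 11 mm above it. Everything else around it, lever, rails and stop housing included, stays lower than the rib's foot.
- stop: Sprung rubber stop for the bolt's rear end, a bar 20 x 50 x 5 mm between the rails, partly under the tab; origin: its end face that meets the bolt. How far the bolt sticks out differs from case to case and is not measured: the tab's travel to the stop is 8 to 40 mm and must be felt. The bolt clears the lever only in the last 2 mm before the stop. The stop yields 1 mm per 5 N; over 12 N is ramming.
- latch (a joint): Angle of the latch lever (rad): 0 lying flat, shut; 1.57 upright; 1.75 its end of travel. Turns about case y, the bar rising and going back over the lid. About 0.3 N m of friction (some 4 N at the bar): it stays where it is left.
- lever: Steel latch lever, 24 mm wide, 5 mm thick, with a grip bar (round, 16 mm diameter, 36 mm long, along case y) at its free end and an ear to case +y (to 22 mm from its middle, 21 to 39 mm from the hinge) under the bolt. Origin: on the hinge axis, at the middle of the lever; the bar's axis is 82 mm along its -x.
- latch_bar (a point): Centre of the lever's grip bar. Flat lever: at case x = -127 mm, y = 0, z = 114.5 mm, 27 mm in front of the case's front face, with free space below and at both ends.
- latch_hinge (a point): Middle of the lever's hinge axis (along case y), at case x = -45 mm, y = 0, z = 114.5 mm; 82 mm from the bar's axis.
- camera: Bystander: black camera, 130 mm wide, 107 mm high, 155 mm deep with lens, loose on the desk. Origin under the camera body.
- tower: Bystander: white card tower model 40 x 45 x 110 mm, loose on the desk. Origin: centre of underside.
- block: Bystander: white card building model 45 x 75 x 45 mm, standing loose on the rear half of the case's lid. Origin: centre of underside.
- tape: Bystander: empty tape roll, ring of 90 mm outer diameter, 24 mm high, loose on the desk. Origin: centre of underside.

How it is judged:
By the outcome, as a careful person would: the job done as asked, in the order asked, and still so for the second after the job is handed in, with the robot touching nothing.
It also fails if it takes over 53 s, if anything falls off the work surface, if the arm or the gripper's body presses on something with over 40 N, if the wrist force passes 120 N, or if a joint passes its speed limit or range.

## Robot

A 6-joint arm with a two-finger parallel gripper is mounted at the origin on the work surface. World frame = base frame: x ahead of the robot, y to its left, z up, the work surface at z = 0. Lengths are in mm, angles in degrees, forces in N, time in s.
With the tool pointing down it reaches from about 350 to 850 mm from the base axis. Payload 8.1 kg.
Tool frame: the origin (TCP) lies at the very end of the fingers, on their centre line; the grasp point (between the pads) lies grip_depth behind it (grip_depth is the distance from the TCP to the grasp point, in mm); z points along the fingers, y is the direction in which the jaws open and shut (so a half turn about z gives the same grasp; the last joint's range is limited). The gripper opens to 85 mm and grips with 20 to 120 N. Pads are 22 mm wide; open, the fingers measure 114 mm over their backs; the gripper's body (76 mm by 85 mm) begins 54 mm behind the grasp point. The pads swing forward as they close: fully open they stand 13 mm farther back than shut.
Start: joints at [-4.893, 7.471, 85.268, -0, 87.261, -4.893], TCP at [600.004, 0.022, 231.292] pointing down, gripper open.
Joint ranges: [-169.43, 169.43], [-51.17, 129.36], [1.28, 143.12], [-76.62, 256.62], [0, 156.53], [-152.29, 152.29]. Speed limits (degrees/s): [136.94, 136.94, 159.86, 180, 180, 180].

## Interface

Orientations are given as [roll, pitch, yaw] about the fixed x, y, z axes, in that order (R = Rz(yaw) Ry(pitch) Rx(roll)).
In Python, from bench import * gives the robot as it stands.
- The arm moves only by the tool step_arm, never from a script. Its argument "plan" is a list of rows, each an object of numbers: "grip": the finger opening in cm, from 0 to 8.54; "tx", "ty", "tz": the shift along the tool's x, y, z in cm; "ax", "ay", "az": the turn, a rotation vector about the tool's x, y, z in degrees. In form: [{"grip": .., "tx": .., "ty": .., "tz": .., "ax": .., "ay": .., "az": ..}, ...]. A call has 1 to 8 rows; each row shifts and turns the commanded pose from where the row before left it, along the tool's axes as they then stand; what a row does not reach is not made up. A row lasts 1/12 s, in which the tool goes at most 41.7 mm and 7.16 degrees, less where a joint would pass 70% of its speed; a pose out of reach is approached as far as the arm can. A call with a gripper value outside its range is refused whole. The fingers move at their own pace and stop on an object; "newtons" is the grip in N (left out, the last holds). Time passes only in rows, so rows that do not move let the fingers close. It gives the time, the measured TCP pose, the force and the opening at its end, in the units of the state.
- sense(): the state, without advancing time (a new reading comes with each control period).
- snapshot(name): name is "scene" or "side" or "wrist"; returns the picture (400x640x3 uint8, red, green, blue); there is no depth.
- camera_model(name): a dict with "intrinsics" (3x3 intrinsics, pixels), "pose" (4x4, takes a point from camera to world coordinates); the wrist camera has in their place "T_tool_cam" (4x4, takes a point from camera to tool coordinates, whose origin is the TCP and whose axes are the flange's). Camera axes: x right, y down, z forward; pixel columns grow to the right and rows downward; lengths in mm; the calibration is good to about 2 mm. A picture is of the moment at which its call begins: read the wrist's pose just before it. camera_model takes no time and is no camera call.
- hand_in(): hands the job in, once; it reports no verdict.
The state is a dict: "time": time; "joint_pos": joint angles; "qd": joint speeds; "joint_efforts": joint torques, N m; "tool_pos": TCP position; "tcp_rot": TCP orientation; "ft_force": force on the tool from outside, world axes, zero at the start; "wrist_torque": the same for the moment, N m; "finger_gap": finger opening in mm.
Only numpy, scipy, OpenCV 4.12 (cv2) and the standard library are available. Lean on these libraries where they do the work, as an engineer would, in place of code of your own. Each camera call takes 0.05 s, during which the arm holds its last target.

## Working session

There is one attempt and no reset: what is moved stays moved. The work goes in short steps, Python scripts to look and compute and a tool call to move; the robot and the scene stay as the last step left them, time stands still between calls to the robot, and variables do not carry over. Pictures are saved under pics/ and viewed, and the job is handed in when it is done.

Besides the shell and the picture viewer there is one more tool, called by a JSON object that holds its "name" and its "arguments". step_arm: Moves the arm, as the interface text tells. Its arguments: {"type":"object","properties":{"plan":{"type":"array","items":{"type":"object","properties":{"grip":{"type":"number"},"tx":{"type":"number"},"ty":{"type":"number"},"tz":{"type":"number"},"ax":{"type":"number"},"ay":{"type":"number"},"az":{"type":"number"}}}},"newtons":{"type":"number"}},"required":["plan"]}

```bash
mkdir -p pics; python3 - <<'E'
from bench import *
import cv2
print(sense())
for n in ("scene","side","wrist"):
    cv2.imwrite(f"pics/{n}0.png",snapshot(n)[:,:,::-1]); print(camera_model(n))
E
```

```text
{'time': 0.0, 'joint_pos': array([-4.89375891e+00,  7.51491239e+00,  8.53311758e+01, -6.19147138e-04,
        8.72619062e+01, -4.89387992e+00]), 'qd': array([-0.06879263, -0.03771251,  0.03573051, -0.07849646, -0.06646306,
        0.02052504]), 'joint_efforts': array([-1.90700346e-03, -5.69404185e+01, -5.00557995e+01, -2.19391650e-04,
        1.44415747e-02,  7.24149572e-05]), 'tool_pos': array([5.99433879e+02, 5.95384377e-02, 2.30228306e+02]), 'tcp_rot': array([-1.79892347e+02, -8.59691830e-03,  9.00001431e+01]), 'ft_force': array([ 0.04850085, -0.28705668, -0.53691502]), 'wrist_torque': array([ 0.03285595, -0.07875324, -0.03494337]), 'finger_gap': 85.62482756990845}
{'intrinsics': array([[367.9108609 ,   0.        , 318.08414429],
       [  0.        , 367.9108609 , 201.43699821],
       [  0.        ,   0.        ,   1.        ]]), 'pose': array([[ 7.49836740e-01,  3.47922627e-01, -5.62756349e-01,
         1.03506560e+03],
       [ 6.61621352e-01, -3.92469504e-01,  6.38924781e-01,
        -5.82155330e+02],
       [ 1.43168343e-03, -8.51420891e-01, -5.24481092e-01,
         5.90460
[... 442 characters left out ...]
],
       [ 1.31403282e-02, -7.98701692e-01, -6.01583693e-01,
         1.02487644e+03],
       [ 0.00000000e+00,  0.00000000e+00,  0.00000000e+00,
         1.00000000e+00]])}
{'intrinsics': array([[283.30695067,   0.        , 320.38718373],
       [  0.        , 283.30695067, 199.86202977],
       [  0.        ,   0.        ,   1.        ]]), 'T_tool_cam': array([[ 3.34723504e-04, -9.47700602e-01, -3.19160550e-01,
         8.31569016e+01],
       [ 9.99999494e-01,  1.44128670e-05,  1.00596471e-03,
         4.02399123e-01],
       [-9.48753346e-04, -3.19160725e-01,  9.47700127e-01,
        -1.42387575e+02],
       [ 0.00000000e+00,  0.00000000e+00,  0.00000000e+00,
         1.00000000e+00]])}
```

View pics/scene0.png

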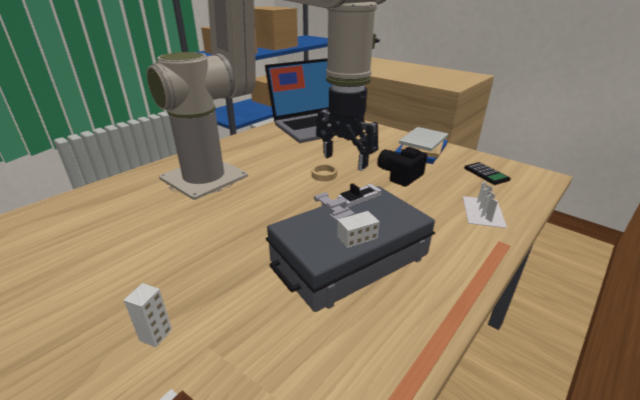

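View pics/side0.png

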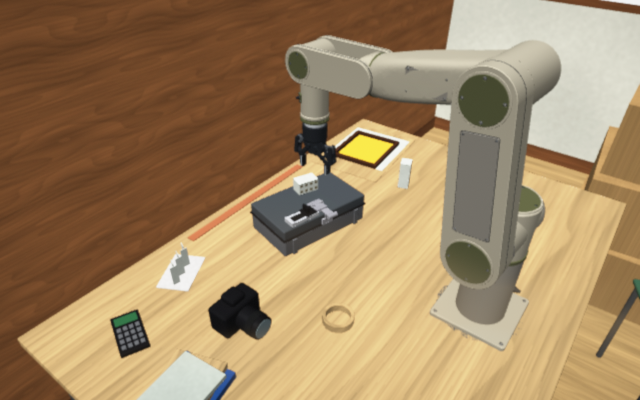

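View pics/wrist0.png

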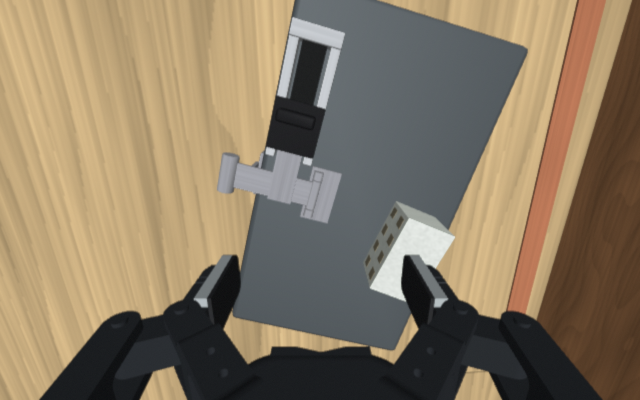

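```bash
cat > h.py <<'E'
import numpy as np, cv2
from bench import *
from scipy.spatial.transform import Rotation as R
def wpose(s):
    T=np.eye(4);T[:3,:3]=R.from_euler('xyz',s['tcp_rot'],degrees=True).as_matrix();T[:3,3]=s['tool_pos'];return T
def cam(name,s=None):
    m=camera_model(name)
    return np.array(m['intrinsics']), (wpose(s)@m['T_tool_cam'] if name=='wrist' else m['pose'])
def hit(K,P,uv,z):
    d=P[:3,:3]@np.linalg.inv(K)@np.array([*uv,1.]);o=P[:3,3];return o+d*(z-o[2])/d[2]
def proj(K,P,p):
    q=P[:3,:3].T@(np.asarray(p)-P[:3,3]);q=K@q;return q[:2]/q[2]
def crop(img,x0,x1,y0,y1,f,fn):
    cv2.imwrite(fn,cv2.resize(img[y0:y1,x0:x1,::-1],None,fx=f,fy=f,interpolation=cv2.INTER_CUBIC))
E
python3 - <<'E'
from h import *
i=cv2.imread('pics/wrist0.png')[:,:,::-1]
crop(i,200,360,0,240,2.5*1,'pics/w0a.png')
i=cv2.imread('pics/side0.png')[:,:,::-1]
crop(i,240,380,165,260,5,'pics/s0a.png')
s=sense();K,P=cam('wrist',s)
for n,uv,z in [('BL',(526,49),110),('FR',(233,317),110),('BR',(395,349),110),('bar',(228,173),118),('hinge',(320,193),114.5),('rib',(296,118),151)]:
    print(n,hit(K,P,uv,z).round(1))
E
```

```text
BL [770.7 126.9 110. ]
FR [ 500.7 -146.   110. ]
BR [ 688.9 -192.5  110. ]
bar [515.1  23.4 118. ]
hinge [599.7   3.1 114.5]
rib [581.7  73.5 151. ]
```

View pics/w0a.png

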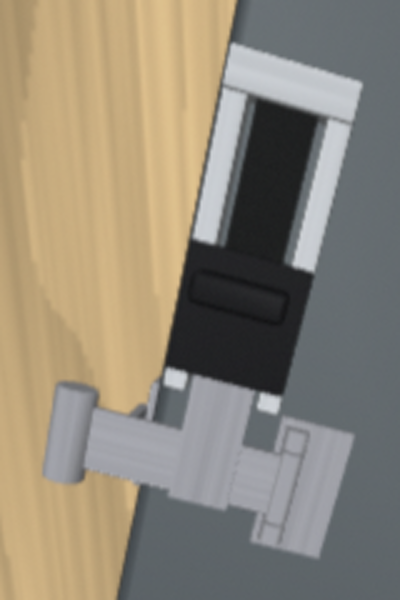

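View pics/s0a.png

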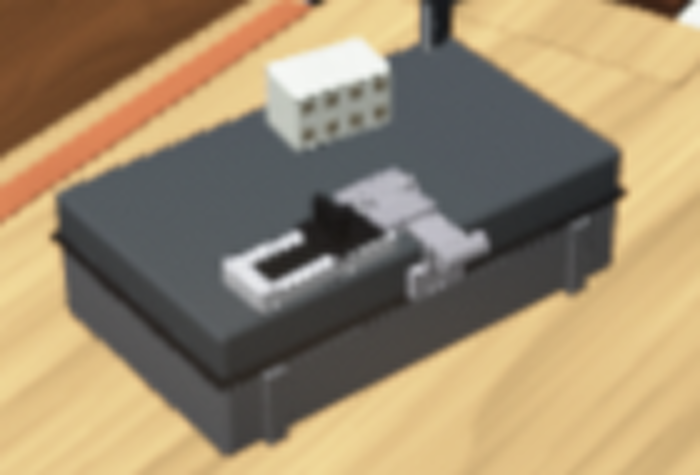

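```bash
python3 - <<'E'
from h import *
from scipy.optimize import least_squares
s=sense();K,P=cam('wrist',s)
obs=[((526,49),(97,165,110)),((233,317),(-97,-165,110)),((395,349),(97,-165,110)),((228,173),(-127,0,114.5)),((296,119),(-75,None,151))]
def pt(p,c):
    y=p[3] if c[1] is None else c[1]
    a=np.radians(p[2]);return np.array([p[0]+c[0]*np.cos(a)-y*np.sin(a),p[1]+c[0]*np.sin(a)+y*np.cos(a),c[2]])
def f(p): return np.concatenate([proj(K,P,pt(p,c))-uv for uv,c in obs])
r=least_squares(f,[640,-10,-14,60]);print(r.x,f(r.x).round(1))
p=r.x
for n,c in dict(rib=(-75,None,140),bar=(-127,0,114.5),hinge=(-45,0,114.5)).items():
    w=pt(p,c);print(n,w.round(1))
    for cn in('scene','side'): print(cn,proj(*cam(cn),w).round(1))
# block corners, tower etc
E
```

```text
[636.69864667  -9.25501606 -14.42368778  65.71422193] [ 1.1  0.7  0.7 -0.8  0.5  0.5 -0.2  0.2 -1.7 -0.4]
rib [580.4  73.1 140. ]
scene [355.2 188.6]
side [305.2 208.6]
bar [513.7  22.4 114.5]
scene [321.4 196.1]
side [331.3 215. ]
hinge [593.1   2.  114.5]
scene [341.  210.8]
side [315.6 203.4]
```

{"name": "step_arm", "arguments": {"plan": [{"grip": 4, "tx": 3.65, "ty": -0.95, "tz": 1.0}, {"tx": 3.65, "ty": -0.95, "tz": 1.0}, {"az": -7}, {"az": -7}, {"az": -7}, {"az": -7}, {"az": -7}, {"az": -7}], "newtons": 40}}

```text
invalid input
```

{"name": "step_arm", "arguments": {"plan": [{"az": -7}, {"az": -7}, {"az": -7}, {"az": -7}, {"az": -5.6}, {"tz": 0}, {"tz": 0}]}}

```text
invalid input
```

```bash
python3 - <<'E'
from h import *
s=sense();print(s)
i=snapshot('wrist');np.save('w1.npy',i);crop(i,0,640,0,400,1.25,'pics/w1.png')
E
```

```text
{'time': 0.15, 'joint_pos': array([-4.89418452e+00,  7.50565233e+00,  8.53141670e+01, -1.17664497e-03,
        8.72637930e+01, -4.89354507e+00]), 'qd': array([ 0.03764513, -0.08822153, -0.33455397,  0.0466699 ,  0.09185529,
        0.0283774 ]), 'joint_efforts': array([ 1.01583330e-03, -5.70061326e+01, -5.01160097e+01, -1.39109225e-04,
        9.69119486e-03, -7.10949371e-05]), 'tool_pos': array([5.99569924e+02, 3.98780166e-02, 2.30487858e+02]), 'tcp_rot': array([-1.79916592e+02, -5.96157873e-03,  8.99994132e+01]), 'ft_force': array([ 0.55043517,  0.73196372, -0.74843865]), 'wrist_torque': array([-0.0029322 ,  0.06232395,  0.03103193]), 'finger_gap': 85.23809141268961}
```

View pics/w1.png

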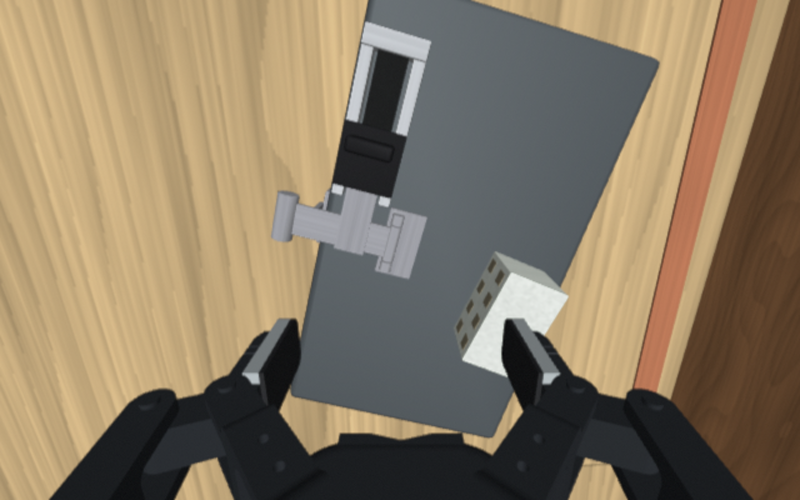

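The picture shows the arm hasn't moved, because the move calls were refused. I'll send full rows.

{"name": "step_arm", "arguments": {"plan": [{"grip": 4, "tx": 3.65, "ty": -0.95, "tz": 1.0, "ax": 0, "ay": 0, "az": 0}, {"grip": 4, "tx": 3.65, "ty": -0.95, "tz": 1.0, "ax": 0, "ay": 0, "az": 0}, {"grip": 4, "tx": 0, "ty": 0, "tz": 0, "ax": 0, "ay": 0, "az": -7}, {"grip": 4, "tx": 0, "ty": 0, "tz": 0, "ax": 0, "ay": 0, "az": -7}, {"grip": 4, "tx": 0, "ty": 0, "tz": 0, "ax": 0, "ay": 0, "az": -7}, {"grip": 4, "tx": 0, "ty": 0, "tz": 0, "ax": 0, "ay": 0, "az": -7}, {"grip": 4, "tx": 0, "ty": 0, "tz": 0, "ax": 0, "ay": 0, "az": -7}, {"grip": 4, "tx": 0, "ty": 0, "tz": 0, "ax": 0, "ay": 0, "az": -7}], "newtons": 40}}

```text
time: 0.87
tool_pos: [580.8, 73.1, 211.0]
tcp_rot: [-180.0, -0.0, 132.4]
ft_force: [-0.7, 0.5, -0.9]
finger_gap: 39.9
```

{"name": "step_arm", "arguments": {"plan": [{"grip": 4, "tx": 0, "ty": 0, "tz": 0, "ax": 0, "ay": 0, "az": -7}, {"grip": 4, "tx": 0, "ty": 0, "tz": 0, "ax": 0, "ay": 0, "az": -7}, {"grip": 4, "tx": 0, "ty": 0, "tz": 0, "ax": 0, "ay": 0, "az": -7}, {"grip": 4, "tx": 0, "ty": 0, "tz": 0, "ax": 0, "ay": 0, "az": -7}, {"grip": 4, "tx": 0, "ty": 0, "tz": 0, "ax": 0, "ay": 0, "az": -5.6}, {"grip": 4, "tx": 0, "ty": 0, "tz": 0, "ax": 0, "ay": 0, "az": 0}]}}

```text
time: 1.37
tool_pos: [580.8, 73.0, 211.0]
tcp_rot: [-180.0, -0.0, 165.9]
ft_force: [-0.1, 0.0, -0.3]
finger_gap: 40.0
```

```bash
python3 - <<'E'
from h import *
s=sense();print(s)
i=snapshot('wrist');np.save('w1.npy',i);crop(i,0,640,0,400,1.25,'pics/w2.png')
E
```

```text
{'time': 1.3667, 'joint_pos': array([ 2.14855465e+00,  5.81604194e+00,  8.91725583e+01,  1.41907289e-03,
        8.50399530e+01, -7.37153602e+01]), 'qd': array([-0.22808439, -0.05222507, -0.1884394 , -0.12909497, -0.02587271,
       10.99582041]), 'joint_efforts': array([ 1.95115295e-03, -5.51105976e+01, -4.97734523e+01, -1.16917967e-03,
        2.45108458e-03, -2.40298524e+00]), 'tool_pos': array([580.83820935,  73.03629971, 211.01109759]), 'tcp_rot': array([-1.79993350e+02, -2.78040456e-02,  1.65863790e+02]), 'ft_force': array([-0.13608825,  0.03108387, -0.26585576]), 'wrist_torque': array([-0.00498178, -0.00658276,  0.0292188 ]), 'finger_gap': 40.044960301739415}
```

View pics/w2.png

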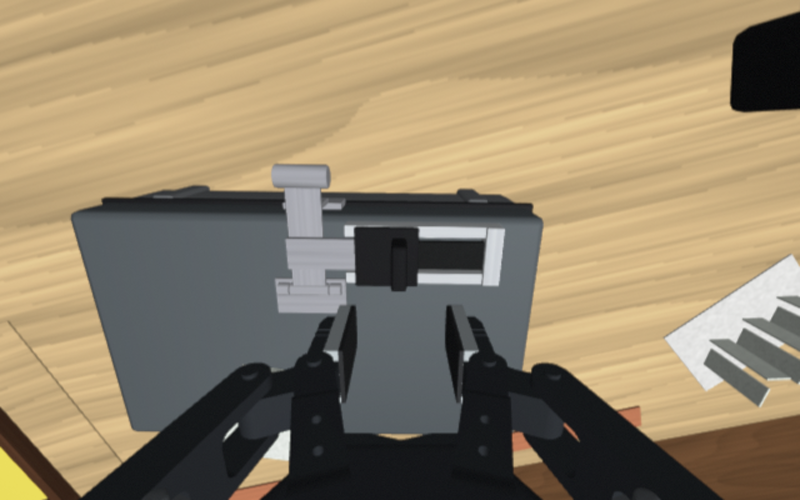

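```bash
python3 - <<'E'
from h import *
s=sense();s['tcp_rot'][2]=165.7
K,P=cam('wrist',s)
K2=K
i=np.load('w1.npy')[:,:,::-1].copy();f=4
i=cv2.resize(i,None,fx=f,fy=f,interpolation=cv2.INTER_CUBIC)
p=[636.7,-9.26,-14.42,65.7]
def pt(x,y,z):
    a=np.radians(p[2]);return np.array([p[0]+x*np.cos(a)-y*np.sin(a),p[1]+x*np.sin(a)+y*np.cos(a),z])
def box(x0,x1,y0,y1,z,col):
    q=[proj(K,P,pt(x,y,z))*f+f/2-.5 for x,y in((x0,y0),(x1,y0),(x1,y1),(x0,y1))]
    cv2.polylines(i,[np.int32(q)],True,col,1)
y=p[3]
box(-90,-60,y-5,y+5,151,(0,255,0));box(-96,-54,y-30,y+13,129,(0,0,255));box(-135,-119,-18,18,114.5,(255,0,0));box(-100,100,-170,170,110,(0,255,255));box(-127,-45,-12,12,117,(255,255,0))
cv2.imwrite('pics/w2o.png',i[100*f:260*f,210*f:410*f][:600])
E
```

```text
(no output)
```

View pics/w2o.png

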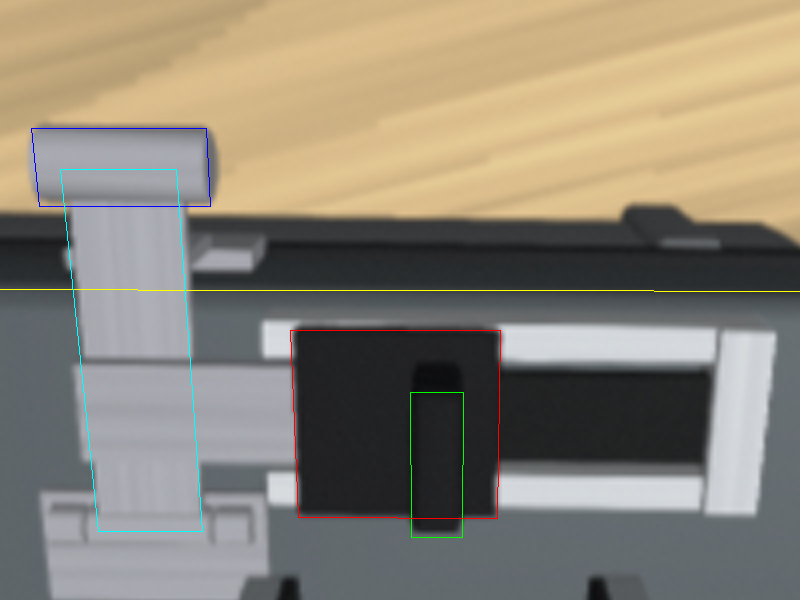

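{"name": "step_arm", "arguments": {"plan": [{"grip": 4, "tx": 0, "ty": 0, "tz": 2.5, "ax": 0, "ay": 0, "az": 0}, {"grip": 4, "tx": 0, "ty": 0, "tz": 2.5, "ax": 0, "ay": 0, "az": 0}, {"grip": 4, "tx": 0, "ty": 0, "tz": 1.5, "ax": 0, "ay": 0, "az": 0}, {"grip": 4, "tx": 0, "ty": 0, "tz": 1.1, "ax": 0, "ay": 0, "az": 0}, {"grip": 4, "tx": 0, "ty": 0, "tz": 0, "ax": 0, "ay": 0, "az": 0}, {"grip": 4, "tx": 0, "ty": 0, "tz": 0, "ax": 0, "ay": 0, "az": 0}]}}

```text
time: 1.92
tool_pos: [580.8, 73.0, 135.1]
tcp_rot: [-180.0, -0.0, 165.5]
ft_force: [0.0, 0.1, 0.5]
finger_gap: 40.0
```

{"name": "step_arm", "arguments": {"plan": [{"grip": 2, "tx": 0, "ty": 0, "tz": 0, "ax": 0, "ay": 0, "az": 0}, {"grip": 1.4, "tx": 0, "ty": 0, "tz": 0, "ax": 0, "ay": 0, "az": 0}, {"grip": 0.8, "tx": 0, "ty": 0, "tz": 0, "ax": 0, "ay": 0, "az": 0}, {"grip": 0.8, "tx": 0, "ty": 0, "tz": 0, "ax": 0, "ay": 0, "az": 0}, {"grip": 0.8, "tx": 0, "ty": 0, "tz": 0, "ax": 0, "ay": 0, "az": 0}, {"grip": 0.8, "tx": 0, "ty": 0, "tz": 0, "ax": 0, "ay": 0, "az": 0}], "newtons": 20}}

```text
time: 2.42
tool_pos: [582.1, 72.9, 137.1]
tcp_rot: [180.0, 0.2, 165.6]
ft_force: [-0.4, -0.5, 6.1]
finger_gap: 9.4
```

```bash
cat > st.py <<'E'
from h import *
s=sense();a=np.radians(-14.4);c,n=np.cos(a),np.sin(a)
d=s['tool_pos'][:2]-[636.7,-9.26];F=s['ft_force']
print('t',round(s['time'],2),'case xyz',(c*d[0]+n*d[1]).round(2),(-n*d[0]+c*d[1]).round(2),s['tool_pos'][2].round(2),'F case',(c*F[0]+n*F[1]).round(2),(-n*F[0]+c*F[1]).round(2),F[2].round(2),'gap',round(s['finger_gap'],1),'rot',s['tcp_rot'].round(2),'tq',s['wrist_torque'].round(2))
E
python3 st.py
```

```text
t 2.42 case xyz -73.33 66.02 137.08 F case -0.31 -0.57 6.14 gap 9.4 rot [1.7996e+02 1.6000e-01 1.6558e+02] tq [-0.16  0.11 -0.09]
```

{"name": "step_arm", "arguments": {"plan": [{"grip": 0.8, "tx": 0, "ty": 0, "tz": -0.2, "ax": 0, "ay": 0, "az": 0}, {"grip": 0.8, "tx": 0, "ty": 0, "tz": 0, "ax": 0, "ay": 0, "az": 0}, {"grip": 0.8, "tx": 0, "ty": 0, "tz": 0, "ax": 0, "ay": 0, "az": 0}]}}

```text
time: 2.67
tool_pos: [581.9, 72.9, 137.2]
tcp_rot: [180.0, 0.1, 165.6]
ft_force: [6.3, -0.7, -6.2]
finger_gap: 9.6
```

```bash
python3 st.py
```

```text
t 2.67 case xyz -73.47 65.97 137.2 F case 6.22 0.92 -6.22 gap 9.6 rot [1.7997e+02 1.2000e-01 1.6557e+02] tq [-0.11 -1.14 -0.08]
```

{"name": "step_arm", "arguments": {"plan": [{"grip": 0.8, "tx": 0, "ty": 0, "tz": 0.1, "ax": 0, "ay": 0, "az": 0}, {"grip": 0.8, "tx": 0, "ty": 0, "tz": 0, "ax": 0, "ay": 0, "az": 0}, {"grip": 0.8, "tx": 0, "ty": 0.1, "tz": 0, "ax": 0, "ay": 0, "az": 0}, {"grip": 0.8, "tx": 0, "ty": 0.1, "tz": 0, "ax": 0, "ay": 0, "az": 0}, {"grip": 0.8, "tx": 0, "ty": 0.05, "tz": 0, "ax": 0, "ay": 0, "az": 0}, {"grip": 0.8, "tx": 0, "ty": 0, "tz": 0, "ax": 0, "ay": 0, "az": 0}]}}

```text
time: 3.17
tool_pos: [582.5, 74.9, 137.1]
tcp_rot: [-180.0, 0.1, 165.6]
ft_force: [3.9, -3.3, 2.1]
finger_gap: 9.2
```

```bash
python3 st.py
```

```text
t 3.17 case xyz -73.4 68.02 137.15 F case 4.55 -2.21 2.12 gap 9.2 rot [-1.7998e+02  1.3000e-01  1.6558e+02] tq [-0.58 -0.74 -0.09]
```

{"name": "step_arm", "arguments": {"plan": [{"grip": 0.8, "tx": 0, "ty": 0.07, "tz": 0, "ax": 0, "ay": 0, "az": 0}, {"grip": 0.8, "tx": 0, "ty": 0.07, "tz": 0, "ax": 0, "ay": 0, "az": 0}, {"grip": 0.8, "tx": 0, "ty": 0.07, "tz": 0, "ax": 0, "ay": 0, "az": 0}, {"grip": 0.8, "tx": 0, "ty": 0.07, "tz": 0, "ax": 0, "ay": 0, "az": 0}, {"grip": 0.8, "tx": 0, "ty": 0.07, "tz": 0, "ax": 0, "ay": 0, "az": 0}, {"grip": 0.8, "tx": 0, "ty": 0.07, "tz": 0, "ax": 0, "ay": 0, "az": 0}, {"grip": 0.8, "tx": 0, "ty": 0.07, "tz": 0, "ax": 0, "ay": 0, "az": 0}]}}

```text
time: 3.75
tool_pos: [583.8, 79.5, 137.2]
tcp_rot: [-180.0, 0.1, 165.6]
ft_force: [4.4, -4.3, 3.5]
finger_gap: 9.2
```

```bash
python3 st.py
```

```text
t 3.75 case xyz -73.33 72.77 137.19 F case 5.29 -3.07 3.46 gap 9.2 rot [-1.7997e+02  1.3000e-01  1.6557e+02] tq [-0.78 -0.71 -0.12]
```

{"name": "step_arm", "arguments": {"plan": [{"grip": 0.8, "tx": -0.08, "ty": 0.04, "tz": -0.03, "ax": 0, "ay": 0, "az": 0}, {"grip": 0.8, "tx": 0, "ty": 0.04, "tz": 0, "ax": 0, "ay": 0, "az": 0}, {"grip": 0.8, "tx": 0, "ty": 0.04, "tz": 0, "ax": 0, "ay": 0, "az": 0}, {"grip": 0.8, "tx": 0, "ty": 0.04, "tz": 0, "ax": 0, "ay": 0, "az": 0}, {"grip": 0.8, "tx": 0, "ty": 0.04, "tz": 0, "ax": 0, "ay": 0, "az": 0}, {"grip": 0.8, "tx": 0, "ty": 0.04, "tz": 0, "ax": 0, "ay": 0, "az": 0}, {"grip": 0.8, "tx": 0, "ty": 0, "tz": 0, "ax": 0, "ay": 0, "az": 0}]}}

```text
time: 4.33
tool_pos: [584.5, 82.3, 137.1]
tcp_rot: [180.0, 0.0, 165.6]
ft_force: [1.9, -3.0, 5.5]
finger_gap: 9.2
```

```bash
python3 st.py
```

```text
t 4.33 case xyz -73.29 75.7 137.13 F case 2.63 -2.4 5.45 gap 9.2 rot [1.800e+02 5.000e-02 1.656e+02] tq [-0.59 -0.24 -0.09]
```

{"name": "step_arm", "arguments": {"plan": [{"grip": 0.8, "tx": -0.03, "ty": 0.04, "tz": -0.06, "ax": 0, "ay": 0, "az": 0}, {"grip": 0.8, "tx": 0, "ty": 0.04, "tz": 0, "ax": 0, "ay": 0, "az": 0}, {"grip": 0.8, "tx": 0, "ty": 0.04, "tz": 0, "ax": 0, "ay": 0, "az": 0}, {"grip": 0.8, "tx": 0, "ty": 0.04, "tz": 0, "ax": 0, "ay": 0, "az": 0}, {"grip": 0.8, "tx": 0, "ty": 0.04, "tz": 0, "ax": 0, "ay": 0, "az": 0}, {"grip": 0.8, "tx": 0, "ty": 0.04, "tz": 0, "ax": 0, "ay": 0, "az": 0}, {"grip": 0.8, "tx": 0, "ty": 0, "tz": 0, "ax": 0, "ay": 0, "az": 0}]}}

```text
time: 4.92
tool_pos: [585.1, 84.6, 137.1]
tcp_rot: [180.0, 0.0, 165.6]
ft_force: [3.6, -2.6, 2.1]
finger_gap: 9.2
```

```bash
python3 st.py
```

```text
t 4.92 case xyz -73.29 78.13 137.14 F case 4.15 -1.67 2.1 gap 9.2 rot [180.    0.  165.6] tq [-0.64 -0.4  -0.11]
```

{"name": "step_arm", "arguments": {"plan": [{"grip": 0.8, "tx": -0.03, "ty": 0.04, "tz": -0.02, "ax": 0, "ay": 0, "az": 0}, {"grip": 0.8, "tx": 0, "ty": 0.04, "tz": 0, "ax": 0, "ay": 0, "az": 0}, {"grip": 0.8, "tx": 0, "ty": 0.04, "tz": 0, "ax": 0, "ay": 0, "az": 0}, {"grip": 0.8, "tx": 0, "ty": 0.04, "tz": 0, "ax": 0, "ay": 0, "az": 0}, {"grip": 0.8, "tx": 0, "ty": 0.04, "tz": 0, "ax": 0, "ay": 0, "az": 0}, {"grip": 0.8, "tx": 0, "ty": 0.04, "tz": 0, "ax": 0, "ay": 0, "az": 0}, {"grip": 0.8, "tx": 0, "ty": 0, "tz": 0, "ax": 0, "ay": 0, "az": 0}]}}

```text
time: 5.5
tool_pos: [585.8, 86.9, 137.2]
tcp_rot: [-180.0, -0.0, 165.6]
ft_force: [0.7, -2.4, 1.4]
finger_gap: 9.0
```

```bash
python3 st.py
```

```text
t 5.5 case xyz -73.24 80.49 137.16 F case 1.26 -2.16 1.36 gap 9.0 rot [-1.800e+02 -3.000e-02  1.656e+02] tq [-0.49 -0.11 -0.13]
```

{"name": "step_arm", "arguments": {"plan": [{"grip": 0.8, "tx": 0, "ty": 0.04, "tz": 0, "ax": 0, "ay": 0, "az": 0}, {"grip": 0.8, "tx": 0, "ty": 0.04, "tz": 0, "ax": 0, "ay": 0, "az": 0}, {"grip": 0.8, "tx": 0, "ty": 0.04, "tz": 0, "ax": 0, "ay": 0, "az": 0}, {"grip": 0.8, "tx": 0, "ty": 0.04, "tz": 0, "ax": 0, "ay": 0, "az": 0}, {"grip": 0.8, "tx": 0, "ty": 0.04, "tz": 0, "ax": 0, "ay": 0, "az": 0}, {"grip": 0.8, "tx": 0, "ty": 0.04, "tz": 0, "ax": 0, "ay": 0, "az": 0}, {"grip": 0.8, "tx": 0, "ty": 0, "tz": 0, "ax": 0, "ay": 0, "az": 0}]}}

```text
time: 6.08
tool_pos: [586.4, 89.2, 137.2]
tcp_rot: [-180.0, -0.0, 165.6]
ft_force: [0.4, -3.4, -0.8]
finger_gap: 9.8
```

```bash
python3 st.py
```

```text
t 6.08 case xyz -73.21 82.89 137.17 F case 1.2 -3.2 -0.81 gap 9.8 rot [-1.800e+02 -3.000e-02  1.656e+02] tq [-0.47 -0.04 -0.11]
```

{"name": "step_arm", "arguments": {"plan": [{"grip": 0.8, "tx": 0, "ty": 0.04, "tz": 0, "ax": 0, "ay": 0, "az": 0}, {"grip": 0.8, "tx": 0, "ty": 0.04, "tz": 0, "ax": 0, "ay": 0, "az": 0}, {"grip": 0.8, "tx": 0, "ty": 0.04, "tz": 0, "ax": 0, "ay": 0, "az": 0}, {"grip": 0.8, "tx": 0, "ty": 0.04, "tz": 0, "ax": 0, "ay": 0, "az": 0}, {"grip": 0.8, "tx": 0, "ty": 0.04, "tz": 0, "ax": 0, "ay": 0, "az": 0}, {"grip": 0.8, "tx": 0, "ty": 0.04, "tz": 0, "ax": 0, "ay": 0, "az": 0}, {"grip": 0.8, "tx": 0, "ty": 0, "tz": 0, "ax": 0, "ay": 0, "az": 0}]}}

```text
time: 6.67
tool_pos: [587.0, 91.6, 137.2]
tcp_rot: [-180.0, -0.0, 165.6]
ft_force: [-1.4, -2.1, -2.5]
finger_gap: 9.3
```

```bash
python3 st.py
```

```text
t 6.67 case xyz -73.18 85.32 137.2 F case -0.84 -2.35 -2.49 gap 9.3 rot [-1.8000e+02 -2.0000e-02  1.6561e+02] tq [-0.43  0.12 -0.11]
```

{"name": "step_arm", "arguments": {"plan": [{"grip": 0.8, "tx": 0, "ty": 0.04, "tz": 0, "ax": 0, "ay": 0, "az": 0}, {"grip": 0.8, "tx": 0, "ty": 0.04, "tz": 0, "ax": 0, "ay": 0, "az": 0}, {"grip": 0.8, "tx": 0, "ty": 0.04, "tz": 0, "ax": 0, "ay": 0, "az": 0}, {"grip": 0.8, "tx": 0, "ty": 0.04, "tz": 0, "ax": 0, "ay": 0, "az": 0}, {"grip": 0.8, "tx": 0, "ty": 0.04, "tz": 0, "ax": 0, "ay": 0, "az": 0}, {"grip": 0.8, "tx": 0, "ty": 0.04, "tz": 0, "ax": 0, "ay": 0, "az": 0}, {"grip": 0.8, "tx": 0, "ty": 0, "tz": 0, "ax": 0, "ay": 0, "az": 0}]}}

```text
time: 7.25
tool_pos: [587.6, 93.9, 137.2]
tcp_rot: [-180.0, -0.0, 165.6]
ft_force: [-1.8, -1.8, -3.7]
finger_gap: 9.6
```

```bash
python3 st.py
```

```text
t 7.25 case xyz -73.15 87.68 137.21 F case -1.27 -2.21 -3.69 gap 9.6 rot [-1.800e+02 -2.000e-02  1.656e+02] tq [-0.42  0.19 -0.1 ]
```

{"name": "step_arm", "arguments": {"plan": [{"grip": 0.8, "tx": 0.02, "ty": 0.04, "tz": 0.04, "ax": 0, "ay": 0, "az": 0}, {"grip": 0.8, "tx": 0, "ty": 0.04, "tz": 0, "ax": 0, "ay": 0, "az": 0}, {"grip": 0.8, "tx": 0, "ty": 0.04, "tz": 0, "ax": 0, "ay": 0, "az": 0}, {"grip": 0.8, "tx": 0, "ty": 0.04, "tz": 0, "ax": 0, "ay": 0, "az": 0}, {"grip": 0.8, "tx": 0, "ty": 0.04, "tz": 0, "ax": 0, "ay": 0, "az": 0}, {"grip": 0.8, "tx": 0, "ty": 0.04, "tz": 0, "ax": 0, "ay": 0, "az": 0}, {"grip": 0.8, "tx": 0, "ty": 0, "tz": 0, "ax": 0, "ay": 0, "az": 0}]}}

```text
time: 7.83
tool_pos: [588.3, 96.3, 137.2]
tcp_rot: [180.0, 0.0, 165.6]
ft_force: [-1.9, -1.7, -0.4]
finger_gap: 9.8
```

```bash
python3 st.py
```

```text
t 7.83 case xyz -73.15 90.21 137.16 F case -1.4 -2.13 -0.43 gap 9.8 rot [1.7999e+02 1.0000e-02 1.6561e+02] tq [-0.41  0.29 -0.11]
```

{"name": "step_arm", "arguments": {"plan": [{"grip": 0.8, "tx": 0.02, "ty": 0.04, "tz": 0.01, "ax": 0, "ay": 0, "az": 0}, {"grip": 0.8, "tx": 0, "ty": 0.04, "tz": 0, "ax": 0, "ay": 0, "az": 0}, {"grip": 0.8, "tx": 0, "ty": 0.04, "tz": 0, "ax": 0, "ay": 0, "az": 0}, {"grip": 0.8, "tx": 0, "ty": 0.04, "tz": 0, "ax": 0, "ay": 0, "az": 0}, {"grip": 0.8, "tx": 0, "ty": 0.04, "tz": 0, "ax": 0, "ay": 0, "az": 0}, {"grip": 0.8, "tx": 0, "ty": 0.04, "tz": 0, "ax": 0, "ay": 0, "az": 0}, {"grip": 0.8, "tx": 0, "ty": 0, "tz": 0, "ax": 0, "ay": 0, "az": 0}]}}

```text
time: 8.42
tool_pos: [588.9, 98.6, 137.2]
tcp_rot: [180.0, 0.0, 165.6]
ft_force: [-0.5, -3.0, 1.2]
finger_gap: 9.8
```

```bash
python3 st.py
```

```text
t 8.42 case xyz -73.15 92.59 137.17 F case 0.24 -2.99 1.2 gap 9.8 rot [1.7999e+02 4.0000e-02 1.6560e+02] tq [-0.47  0.06 -0.14]
```

{"name": "step_arm", "arguments": {"plan": [{"grip": 0.8, "tx": 0, "ty": 0.04, "tz": 0, "ax": 0, "ay": 0, "az": 0}, {"grip": 0.8, "tx": 0, "ty": 0.04, "tz": 0, "ax": 0, "ay": 0, "az": 0}, {"grip": 0.8, "tx": 0, "ty": 0.04, "tz": 0, "ax": 0, "ay": 0, "az": 0}, {"grip": 0.8, "tx": 0, "ty": 0.04, "tz": 0, "ax": 0, "ay": 0, "az": 0}, {"grip": 0.8, "tx": 0, "ty": 0.04, "tz": 0, "ax": 0, "ay": 0, "az": 0}, {"grip": 0.8, "tx": 0, "ty": 0.04, "tz": 0, "ax": 0, "ay": 0, "az": 0}, {"grip": 0.8, "tx": 0, "ty": 0, "tz": 0, "ax": 0, "ay": 0, "az": 0}]}}

```text
time: 9.0
tool_pos: [589.5, 100.9, 137.1]
tcp_rot: [180.0, 0.0, 165.6]
ft_force: [0.5, -3.5, 1.6]
finger_gap: 9.7
```

```bash
python3 st.py
```

```text
t 9.0 case xyz -73.14 94.98 137.14 F case 1.38 -3.23 1.64 gap 9.7 rot [1.7999e+02 4.0000e-02 1.6560e+02] tq [-0.52 -0.13 -0.15]
```

```bash
python3 - <<'E'
from h import *
i=snapshot('wrist');crop(i,200,440,120,270,3.2,'pics/w3.png')
E
```

```text
(no output)
```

View pics/w3.png

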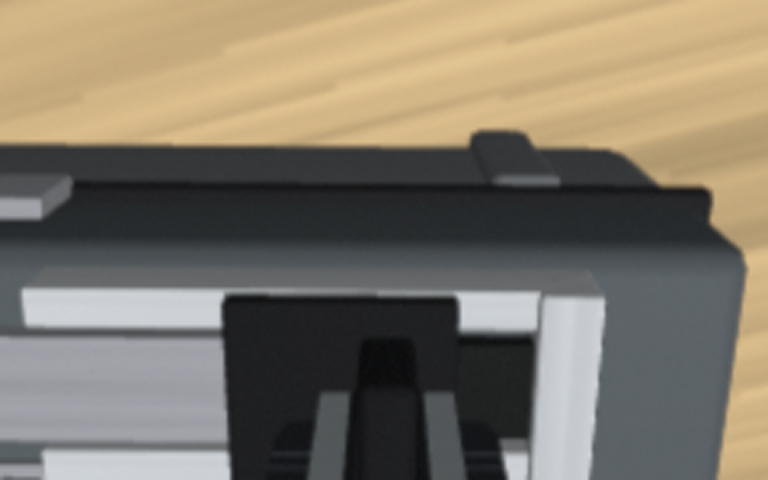

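{"name": "step_arm", "arguments": {"plan": [{"grip": 0.8, "tx": 0, "ty": 0.04, "tz": 0, "ax": 0, "ay": 0, "az": 0}, {"grip": 0.8, "tx": 0, "ty": 0.04, "tz": 0, "ax": 0, "ay": 0, "az": 0}, {"grip": 0.8, "tx": 0, "ty": 0.04, "tz": 0, "ax": 0, "ay": 0, "az": 0}, {"grip": 0.8, "tx": 0, "ty": 0.04, "tz": 0, "ax": 0, "ay": 0, "az": 0}, {"grip": 0.8, "tx": 0, "ty": 0.04, "tz": 0, "ax": 0, "ay": 0, "az": 0}, {"grip": 0.8, "tx": 0, "ty": 0.04, "tz": 0, "ax": 0, "ay": 0, "az": 0}, {"grip": 0.8, "tx": 0, "ty": 0, "tz": 0, "ax": 0, "ay": 0, "az": 0}]}}

```text
time: 9.63
tool_pos: [590.1, 103.2, 137.1]
tcp_rot: [180.0, 0.0, 165.6]
ft_force: [1.7, -3.4, 4.3]
finger_gap: 9.5
```

```bash
python3 st.py
```

```text
t 9.63 case xyz -73.15 97.37 137.14 F case 2.53 -2.91 4.26 gap 9.5 rot [1.7999e+02 4.0000e-02 1.6560e+02] tq [-0.6  -0.36 -0.14]
```

The picture shows the tab clamped between the pads and following them. Its rear edge is at about (458,300) and the housing at (540,300). I'll keep going.

{"name": "step_arm", "arguments": {"plan": [{"grip": 0.8, "tx": -0.02, "ty": 0.04, "tz": -0.04, "ax": 0, "ay": 0, "az": 0}, {"grip": 0.8, "tx": 0, "ty": 0.04, "tz": 0, "ax": 0, "ay": 0, "az": 0}, {"grip": 0.8, "tx": 0, "ty": 0.04, "tz": 0, "ax": 0, "ay": 0, "az": 0}, {"grip": 0.8, "tx": 0, "ty": 0.04, "tz": 0, "ax": 0, "ay": 0, "az": 0}, {"grip": 0.8, "tx": 0, "ty": 0.04, "tz": 0, "ax": 0, "ay": 0, "az": 0}, {"grip": 0.8, "tx": 0, "ty": 0.04, "tz": 0, "ax": 0, "ay": 0, "az": 0}, {"grip": 0.8, "tx": 0, "ty": 0, "tz": 0, "ax": 0, "ay": 0, "az": 0}]}}

```text
time: 10.22
tool_pos: [590.6, 105.4, 137.1]
tcp_rot: [-180.0, 0.0, 165.6]
ft_force: [3.3, -3.6, 1.5]
finger_gap: 9.5
```

```bash
python3 st.py
```

```text
t 10.22 case xyz -73.14 99.65 137.15 F case 4.1 -2.62 1.51 gap 9.5 rot [-180.     0.   165.6] tq [-0.62 -0.55 -0.07]
```

{"name": "step_arm", "arguments": {"plan": [{"grip": 0.8, "tx": -0.03, "ty": 0.03, "tz": -0.01, "ax": 0, "ay": 0, "az": 0}, {"grip": 0.8, "tx": 0, "ty": 0.03, "tz": 0, "ax": 0, "ay": 0, "az": 0}, {"grip": 0.8, "tx": 0, "ty": 0.03, "tz": 0, "ax": 0, "ay": 0, "az": 0}, {"grip": 0.8, "tx": 0, "ty": 0.03, "tz": 0, "ax": 0, "ay": 0, "az": 0}, {"grip": 0.8, "tx": 0, "ty": 0.03, "tz": 0, "ax": 0, "ay": 0, "az": 0}, {"grip": 0.8, "tx": 0, "ty": 0, "tz": 0, "ax": 0, "ay": 0, "az": 0}]}}

```text
time: 10.72
tool_pos: [590.9, 106.6, 137.1]
tcp_rot: [-180.0, -0.0, 165.6]
ft_force: [0.9, -4.9, 1.2]
finger_gap: 9.3
```

```bash
python3 st.py
```

```text
t 10.72 case xyz -73.15 100.85 137.13 F case 2.13 -4.54 1.16 gap 9.3 rot [-1.7996e+02 -4.0000e-02  1.6560e+02] tq [-0.88 -0.28 -0.14]
```

{"name": "step_arm", "arguments": {"plan": [{"grip": 0.8, "tx": -0.02, "ty": 0.03, "tz": -0.01, "ax": 0, "ay": 0, "az": 0}, {"grip": 0.8, "tx": 0, "ty": 0.03, "tz": 0, "ax": 0, "ay": 0, "az": 0}, {"grip": 0.8, "tx": 0, "ty": 0.03, "tz": 0, "ax": 0, "ay": 0, "az": 0}, {"grip": 0.8, "tx": 0, "ty": 0.0, "tz": 0, "ax": 0, "ay": 0, "az": 0}, {"grip": 0.8, "tx": 0, "ty": 0, "tz": 0, "ax": 0, "ay": 0, "az": 0}]}}

```text
time: 11.13
tool_pos: [591.1, 107.1, 137.2]
tcp_rot: [-179.9, -0.1, 165.6]
ft_force: [-0.5, -6.7, 1.4]
finger_gap: 9.9
```

```bash
python3 st.py
```

```text
t 11.13 case xyz -73.09 101.32 137.18 F case 1.18 -6.63 1.37 gap 9.9 rot [-1.7992e+02 -6.0000e-02  1.6559e+02] tq [-1.16 -0.   -0.18]
```

{"name": "step_arm", "arguments": {"plan": [{"grip": 0.8, "tx": -0.01, "ty": 0.03, "tz": -0.01, "ax": 0, "ay": 0, "az": 0}, {"grip": 0.8, "tx": 0, "ty": 0.03, "tz": 0, "ax": 0, "ay": 0, "az": 0}, {"grip": 0.8, "tx": 0, "ty": 0.03, "tz": 0, "ax": 0, "ay": 0, "az": 0}, {"grip": 0.8, "tx": 0, "ty": 0.02, "tz": 0, "ax": 0, "ay": 0, "az": 0}, {"grip": 0.8, "tx": 0, "ty": 0, "tz": 0, "ax": 0, "ay": 0, "az": 0}, {"grip": 0.8, "tx": 0, "ty": 0, "tz": 0, "ax": 0, "ay": 0, "az": 0}]}}

```text
time: 11.63
tool_pos: [591.2, 107.5, 137.1]
tcp_rot: [-179.9, -0.1, 165.6]
ft_force: [-0.3, -9.3, 1.8]
finger_gap: 9.2
```

```bash
python3 st.py
```

```text
t 11.63 case xyz -73.08 101.83 137.15 F case 1.98 -9.04 1.81 gap 9.2 rot [-1.7987e+02 -9.0000e-02  1.6557e+02] tq [-1.5   0.13 -0.16]
```

{"name": "step_arm", "arguments": {"plan": [{"grip": 0.8, "tx": 0, "ty": -0.05, "tz": 0, "ax": 0, "ay": 0, "az": 0}, {"grip": 0.8, "tx": 0, "ty": -0.04, "tz": 0, "ax": 0, "ay": 0, "az": 0}, {"grip": 3, "tx": 0, "ty": 0, "tz": 0, "ax": 0, "ay": 0, "az": 0}, {"grip": 3, "tx": 0, "ty": 0, "tz": 0, "ax": 0, "ay": 0, "az": 0}, {"grip": 3, "tx": 0, "ty": 0, "tz": 0, "ax": 0, "ay": 0, "az": 0}, {"grip": 3, "tx": 0, "ty": 0, "tz": -1.0, "ax": 0, "ay": 0, "az": 0}, {"grip": 3, "tx": 0, "ty": 0, "tz": -3.0, "ax": 0, "ay": 0, "az": 0}, {"grip": 3, "tx": 0, "ty": 0, "tz": -3.0, "ax": 0, "ay": 0, "az": 0}]}}

```text
time: 12.3
tool_pos: [590.3, 108.1, 207.1]
tcp_rot: [-179.9, -0.2, 165.6]
ft_force: [0.4, 0.3, 0.2]
finger_gap: 30.2
```

```bash
python3 st.py; python3 - <<'E'
from h import *
i=snapshot('wrist');np.save('w4.npy',i);crop(i,0,640,0,400,1.25,'pics/w4.png')
E
python3 st.py
```

```text
t 12.3 case xyz -74.16 102.12 207.06 F case 0.35 0.4 0.25 gap 30.2 rot [-179.94   -0.24  165.62] tq [ 0.04  0.   -0.08]
t 12.35 case xyz -70.52 103.45 216.28 F case 1.46 1.27 7.22 gap 30.2 rot [179.83   0.41 165.63] tq [-0.02 -0.09 -0.02]
```

View pics/w4.png

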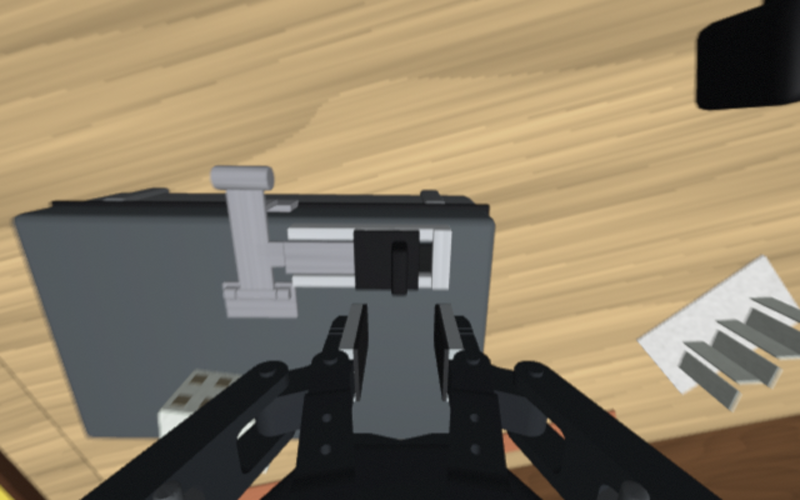

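{"name": "step_arm", "arguments": {"plan": [{"grip": 6, "tx": 1.75, "ty": -3.4, "tz": 0, "ax": 0, "ay": 0, "az": 0}, {"grip": 6, "tx": 1.75, "ty": -3.4, "tz": 0, "ax": 0, "ay": 0, "az": 0}, {"grip": 6, "tx": 1.75, "ty": -3.4, "tz": 1.0, "ax": 0, "ay": 0, "az": 0}, {"grip": 6, "tx": 0, "ty": 0, "tz": 2.0, "ax": 0, "ay": 0, "az": 0}, {"grip": 6, "tx": 0, "ty": 0, "tz": 0, "ax": 0, "ay": 0, "az": 0}, {"grip": 6, "tx": 0, "ty": 0, "tz": 0, "ax": 0, "ay": 0, "az": 0}, {"grip": 6, "tx": 0, "ty": 0, "tz": 0, "ax": 0, "ay": 0, "az": 0}]}}

```text
time: 12.93
tool_pos: [516.5, 22.7, 178.9]
tcp_rot: [180.0, 0.1, 165.6]
ft_force: [0.6, 0.1, -0.3]
finger_gap: 60.1
```

```bash
python3 st.py; python3 - <<'E'
from h import *
s=sense();K,P=cam('wrist',s)
i=snapshot('wrist')
i=i[:,:,::-1].copy();f=3
i=cv2.resize(i,None,fx=f,fy=f,interpolation=cv2.INTER_CUBIC)
p=[636.7,-9.26,-14.42,65.7]
def pt(x,y,z):
    a=np.radians(p[2]);return np.array([p[0]+x*np.cos(a)-y*np.sin(a),p[1]+x*np.sin(a)+y*np.cos(a),z])
def box(x0,x1,y0,y1,z,col):
    q=[proj(K,P,pt(x,y,z))*f+f/2-.5 for x,y in((x0,y0),(x1,y0),(x1,y1),(x0,y1))]
    cv2.polylines(i,[np.int32(q)],True,col,1)
box(-135,-119,-18,18,114.5,(255,0,0));box(-84,-66,12,22,117,(0,255,0))
cv2.imwrite('pics/w5.png',i[100*f:300*f,200*f:460*f])
E
```

```text
t 12.93 case xyz -124.42 1.06 178.87 F case 0.53 0.24 -0.26 gap 60.1 rot [1.7996e+02 7.0000e-02 1.6563e+02] tq [0.04 0.01 0.  ]
```

View pics/w5.png

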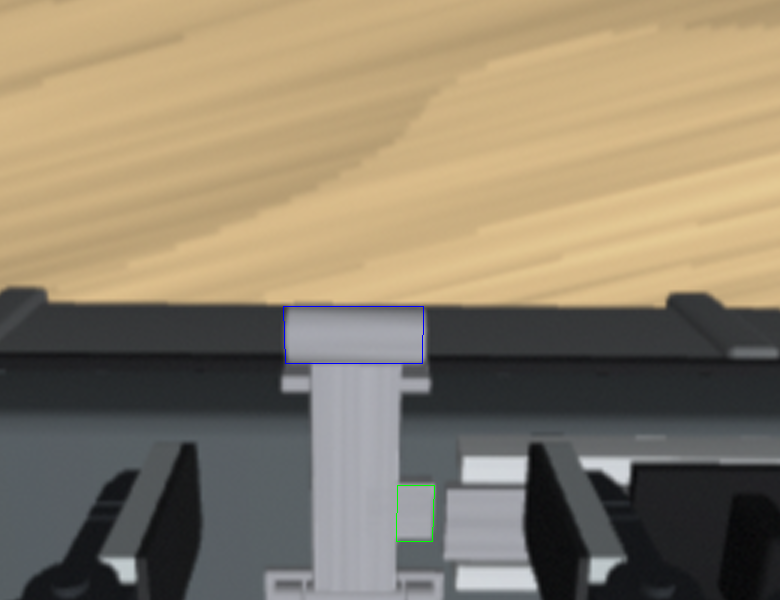

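{"name": "step_arm", "arguments": {"plan": [{"grip": 6, "tx": 0.25, "ty": -0.05, "tz": 2.5, "ax": 0, "ay": 0, "az": 0}, {"grip": 6, "tx": 0, "ty": 0, "tz": 2.5, "ax": 0, "ay": 0, "az": 0}, {"grip": 6, "tx": 0, "ty": 0, "tz": 2.0, "ax": 0, "ay": 0, "az": 0}, {"grip": 6, "tx": 0, "ty": 0, "tz": 1.1, "ax": 0, "ay": 0, "az": 0}, {"grip": 6, "tx": 0, "ty": 0, "tz": 0, "ax": 0, "ay": 0, "az": 0}, {"grip": 6, "tx": 0, "ty": 0, "tz": 0, "ax": 0, "ay": 0, "az": 0}]}}

```text
time: 13.48
tool_pos: [513.5, 22.7, 97.1]
tcp_rot: [180.0, -0.0, 165.6]
ft_force: [0.7, -0.5, 0.2]
finger_gap: 60.4
```

```bash
python3 st.py
```

```text
t 13.48 case xyz -127.3 0.28 97.1 F case 0.81 -0.28 0.24 gap 60.4 rot [ 1.8000e+02 -2.0000e-02  1.6564e+02] tq [-0.03  0.01 -0.  ]
```

{"name": "step_arm", "arguments": {"plan": [{"grip": 4, "tx": 0, "ty": 0, "tz": 0, "ax": 0, "ay": 0, "az": 0}, {"grip": 3.3, "tx": 0, "ty": 0, "tz": 0, "ax": 0, "ay": 0, "az": 0}, {"grip": 3.3, "tx": 0, "ty": 0, "tz": 0, "ax": 0, "ay": 0, "az": 0}, {"grip": 3.3, "tx": 0, "ty": 0, "tz": 0, "ax": 0, "ay": 0, "az": 0}, {"grip": 3.3, "tx": 0, "ty": 0, "tz": 0, "ax": 0, "ay": 0, "az": 0}], "newtons": 25}}

```text
time: 13.9
tool_pos: [514.3, 21.6, 98.6]
tcp_rot: [-180.0, 0.2, 165.6]
ft_force: [-2.3, -4.2, 5.9]
finger_gap: 35.4
```

```bash
python3 st.py; python3 - <<'E'
from h import *
i=snapshot('wrist');crop(i,180,460,100,300,2.8,'pics/w6.png')
E
```

```text
t 13.9 case xyz -126.22 -0.54 98.64 F case -1.19 -4.62 5.87 gap 35.4 rot [-179.98    0.18  165.6 ] tq [-0.53  0.36  0.17]
```

View pics/w6.png

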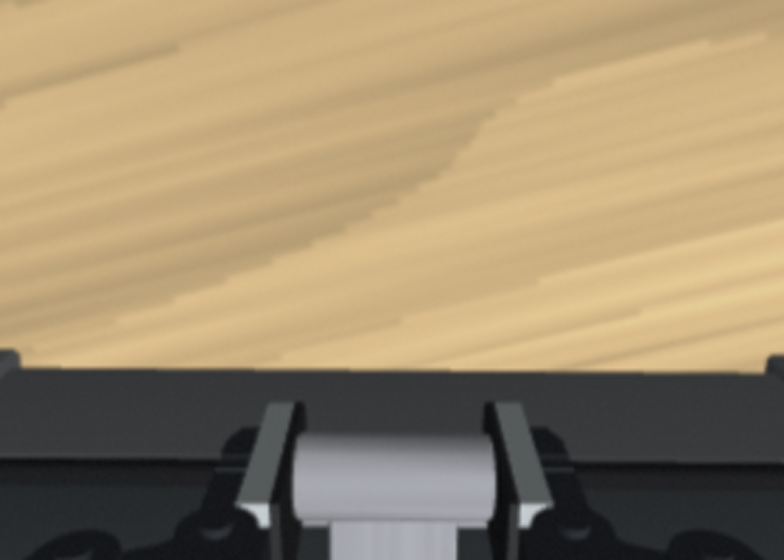

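```bash
python3 -c "
import numpy as np
t=np.radians(np.arange(0,97,4));x=8.2*(1-np.cos(t));z=8.2*np.sin(t)
for a,b,c in zip(np.arange(4,97,4),np.diff(x),np.diff(z)):print(a,round(-b,2),round(-c,2))"
```

```text
4 -0.02 -0.57
8 -0.06 -0.57
12 -0.1 -0.56
16 -0.14 -0.56
20 -0.18 -0.54
24 -0.21 -0.53
28 -0.25 -0.51
32 -0.29 -0.5
36 -0.32 -0.47
40 -0.35 -0.45
44 -0.38 -0.43
48 -0.41 -0.4
52 -0.44 -0.37
56 -0.46 -0.34
60 -0.49 -0.3
64 -0.51 -0.27
68 -0.52 -0.23
72 -0.54 -0.2
76 -0.55 -0.16
80 -0.56 -0.12
84 -0.57 -0.08
88 -0.57 -0.04
92 -0.57 -0.0
96 -0.57 0.04
```

{"name": "step_arm", "arguments": {"plan": [{"grip": 3.3, "tx": -0.01, "ty": -0.06, "tz": -0.3, "ax": 0, "ay": 0, "az": 0}, {"grip": 3.3, "tx": -0.01, "ty": 0, "tz": -0.27, "ax": 0, "ay": 0, "az": 0}, {"grip": 3.3, "tx": 0, "ty": 0, "tz": 0, "ax": 0, "ay": 0, "az": 0}]}}

```text
time: 14.2
tool_pos: [514.2, 21.5, 103.4]
tcp_rot: [180.0, 0.1, 165.6]
ft_force: [2.9, -1.5, 0.4]
finger_gap: 35.4
```

```bash
python3 st.py
```

```text
t 14.2 case xyz -126.31 -0.66 103.38 F case 3.14 -0.77 0.38 gap 35.4 rot [1.7996e+02 1.4000e-01 1.6558e+02] tq [-0.13 -0.34 -0.  ]
```

{"name": "step_arm", "arguments": {"plan": [{"grip": 3.3, "tx": -0.06, "ty": 0, "tz": -0.57, "ax": 0, "ay": 0, "az": 0}, {"grip": 3.3, "tx": -0.1, "ty": 0, "tz": -0.56, "ax": 0, "ay": 0, "az": 0}, {"grip": 3.3, "tx": 0, "ty": 0, "tz": 0, "ax": 0, "ay": 0, "az": 0}]}}

```text
time: 14.45
tool_pos: [514.8, 21.3, 114.3]
tcp_rot: [180.0, 0.0, 165.6]
ft_force: [0.6, 0.1, 0.8]
finger_gap: 35.3
```

```bash
python3 st.py; python3 - <<'E'
from h import *
i=snapshot('wrist');crop(i,180,460,100,300,2.8,'pics/w7.png')
i=snapshot('side');crop(i,240,400,130,260,4,'pics/s7.png')
E
```

```text
t 14.45 case xyz -125.67 -0.69 114.33 F case 0.57 0.29 0.75 gap 35.3 rot [1.7998e+02 1.0000e-02 1.6559e+02] tq [ 0.1   0.25 -0.03]
```

View pics/w7.png

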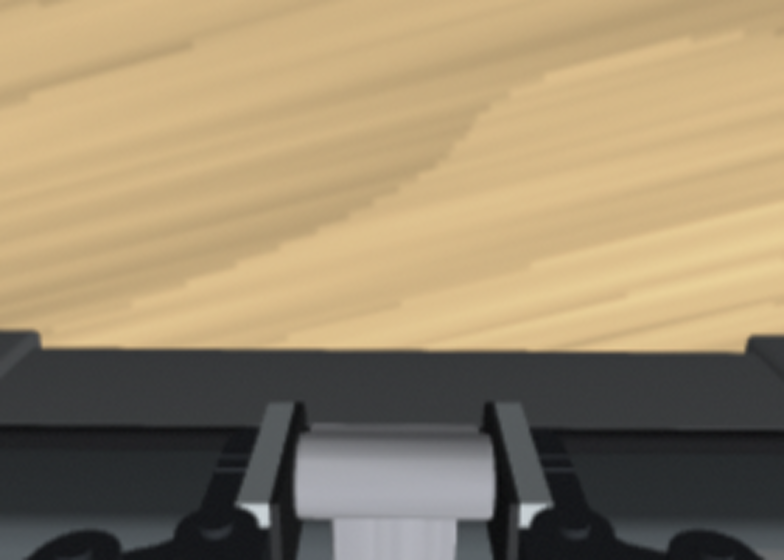

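View pics/s7.png

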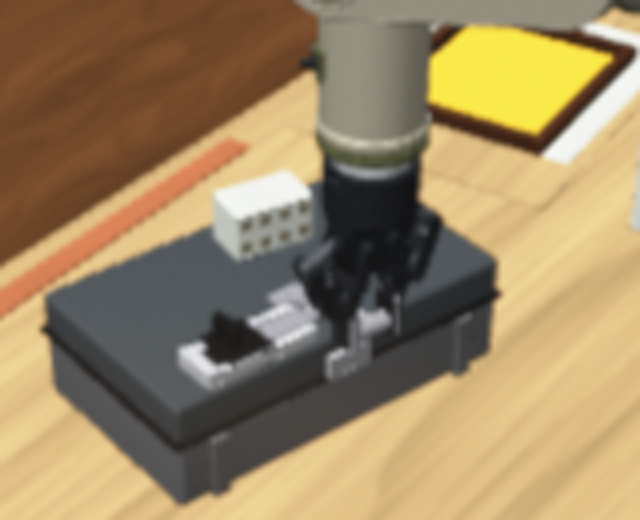

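The wrist view shows the bar still centred between the pads (295-495, 475) while the case has dropped away behind it. The lever is rising freely, so I'll continue the arc.

{"name": "step_arm", "arguments": {"plan": [{"grip": 3.3, "tx": -0.14, "ty": 0, "tz": -0.56, "ax": 0, "ay": 0, "az": 0}, {"grip": 3.3, "tx": -0.18, "ty": 0, "tz": -0.54, "ax": 0, "ay": 0, "az": 0}, {"grip": 3.3, "tx": -0.21, "ty": 0, "tz": -0.53, "ax": 0, "ay": 0, "az": 0}, {"grip": 3.3, "tx": -0.25, "ty": 0, "tz": -0.51, "ax": 0, "ay": 0, "az": 0}, {"grip": 3.3, "tx": -0.29, "ty": 0, "tz": -0.5, "ax": 0, "ay": 0, "az": 0}, {"grip": 3.3, "tx": -0.32, "ty": 0, "tz": -0.47, "ax": 0, "ay": 0, "az": 0}, {"grip": 3.3, "tx": 0, "ty": 0, "tz": 0, "ax": 0, "ay": 0, "az": 0}]}}

```text
time: 15.13
tool_pos: [528.5, 17.7, 146.0]
tcp_rot: [180.0, -0.0, 165.6]
ft_force: [-5.7, 1.8, 3.2]
finger_gap: 35.1
```

```bash
python3 st.py
```

```text
t 15.13 case xyz -111.53 -0.78 146.0 F case -6.0 0.37 3.16 gap 35.1 rot [180.    -0.   165.61] tq [0.4  1.09 0.02]
```

{"name": "step_arm", "arguments": {"plan": [{"grip": 3.3, "tx": -0.35, "ty": 0, "tz": -0.45, "ax": 0, "ay": 0, "az": 0}, {"grip": 3.3, "tx": -0.38, "ty": 0, "tz": -0.43, "ax": 0, "ay": 0, "az": 0}, {"grip": 3.3, "tx": -0.41, "ty": 0, "tz": -0.4, "ax": 0, "ay": 0, "az": 0}, {"grip": 3.3, "tx": -0.44, "ty": 0, "tz": -0.37, "ax": 0, "ay": 0, "az": 0}, {"grip": 3.3, "tx": -0.46, "ty": 0, "tz": -0.34, "ax": 0, "ay": 0, "az": 0}, {"grip": 3.3, "tx": -0.49, "ty": 0, "tz": -0.3, "ax": 0, "ay": 0, "az": 0}, {"grip": 3.3, "tx": -0.51, "ty": 0, "tz": -0.27, "ax": 0, "ay": 0, "az": 0}, {"grip": 3.3, "tx": 0, "ty": 0, "tz": 0, "ax": 0, "ay": 0, "az": 0}]}}

```text
time: 15.8
tool_pos: [558.3, 9.8, 171.4]
tcp_rot: [-180.0, 0.0, 165.6]
ft_force: [-2.9, 0.0, 1.9]
finger_gap: 35.2
```

```bash
python3 st.py
```

```text
t 15.8 case xyz -80.65 -1.0 171.39 F case -2.86 -0.69 1.9 gap 35.2 rot [-1.7999e+02  5.0000e-02  1.6559e+02] tq [ 0.18  0.66 -0.  ]
```

{"name": "step_arm", "arguments": {"plan": [{"grip": 3.3, "tx": -0.52, "ty": 0, "tz": -0.23, "ax": 0, "ay": 0, "az": 0}, {"grip": 3.3, "tx": -0.54, "ty": 0, "tz": -0.2, "ax": 0, "ay": 0, "az": 0}, {"grip": 3.3, "tx": -0.55, "ty": 0, "tz": -0.16, "ax": 0, "ay": 0, "az": 0}, {"grip": 3.3, "tx": -0.56, "ty": 0, "tz": -0.12, "ax": 0, "ay": 0, "az": 0}, {"grip": 3.3, "tx": -0.57, "ty": 0, "tz": -0.08, "ax": 0, "ay": 0, "az": 0}, {"grip": 3.3, "tx": -0.57, "ty": 0, "tz": -0.04, "ax": 0, "ay": 0, "az": 0}, {"grip": 3.3, "tx": -0.4, "ty": 0, "tz": 0, "ax": 0, "ay": 0, "az": 0}, {"grip": 3.3, "tx": 0, "ty": 0, "tz": 0, "ax": 0, "ay": 0, "az": 0}]}}

```text
time: 16.47
tool_pos: [594.7, 0.3, 180.2]
tcp_rot: [-180.0, 0.2, 165.6]
ft_force: [-2.3, -1.7, 3.9]
finger_gap: 34.7
```

```bash
python3 st.py; python3 - <<'E'
from h import *
i=snapshot('side');crop(i,240,400,100,260,3.7,'pics/s8.png')
E
```

```text
t 16.47 case xyz -43.03 -1.19 180.19 F case -1.85 -2.2 3.92 gap 34.7 rot [-1.7998e+02  1.6000e-01  1.6558e+02] tq [-0.08  0.42  0.05]
```

View pics/s8.png

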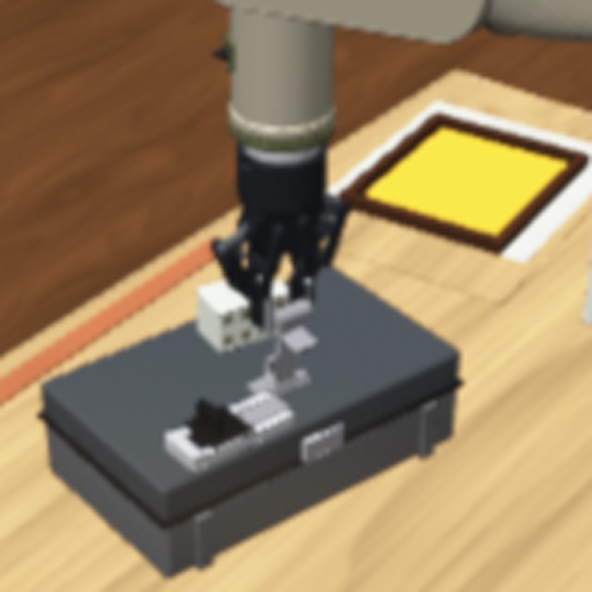

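{"name": "step_arm", "arguments": {"plan": [{"grip": 3.3, "tx": 0, "ty": -0.04, "tz": -0.06, "ax": 0, "ay": 0, "az": 0}, {"grip": 3.3, "tx": 0, "ty": 0, "tz": 0, "ax": 0, "ay": 0, "az": 0}, {"grip": 7, "tx": 0, "ty": 0, "tz": 0, "ax": 0, "ay": 0, "az": 0}, {"grip": 7, "tx": 0, "ty": 0, "tz": 0, "ax": 0, "ay": 0, "az": 0}, {"grip": 7, "tx": 0, "ty": 0, "tz": 0, "ax": 0, "ay": 0, "az": 0}, {"grip": 7, "tx": 0, "ty": 0, "tz": 0, "ax": 0, "ay": 0, "az": 0}]}}

```text
time: 17.02
tool_pos: [593.1, 0.7, 178.9]
tcp_rot: [-180.0, -0.0, 165.6]
ft_force: [0.2, 0.0, -0.2]
finger_gap: 69.8
```

{"name": "step_arm", "arguments": {"plan": [{"grip": 7, "tx": 0, "ty": 0, "tz": -1, "ax": 0, "ay": 0, "az": 0}, {"grip": 7, "tx": 0, "ty": 0, "tz": -2.5, "ax": 0, "ay": 0, "az": 0}, {"grip": 7, "tx": 0, "ty": 0, "tz": -3, "ax": 0, "ay": 0, "az": 0}, {"grip": 7, "tx": 0, "ty": 0, "tz": -3, "ax": 0, "ay": 0, "az": 0}, {"grip": 7, "tx": 2, "ty": 0, "tz": -3, "ax": 0, "ay": 0, "az": 0}, {"grip": 7, "tx": 3, "ty": 0, "tz": 0, "ax": 0, "ay": 0, "az": 0}, {"grip": 7, "tx": 0, "ty": 0, "tz": 0, "ax": 0, "ay": 0, "az": 0}, {"grip": 7, "tx": 0, "ty": 0, "tz": 0, "ax": 0, "ay": 0, "az": 0}]}}

```text
time: 17.68
tool_pos: [544.5, 13.3, 305.5]
tcp_rot: [180.0, 0.1, 165.6]
ft_force: [0.1, -0.1, -0.2]
finger_gap: 69.9
```

```bash
python3 st.py; python3 - <<'E'
from h import *
s=sense();K,P=cam('wrist',s)
i=snapshot('wrist');crop(i,0,640,0,400,1.25,'pics/w9.png');np.save('w9.npy',i)
j=snapshot('side');crop(j,240,400,130,260,5,'pics/s9.png')
crop(snapshot('scene'),0,640,0,400,1.25,'pics/c9.png')
E
```

```text
t 17.68 case xyz -94.96 -1.06 305.52 F case 0.1 -0.07 -0.2 gap 69.9 rot [1.7998e+02 1.1000e-01 1.6563e+02] tq [-0.01 -0.03 -0.  ]
```

View pics/w9.png

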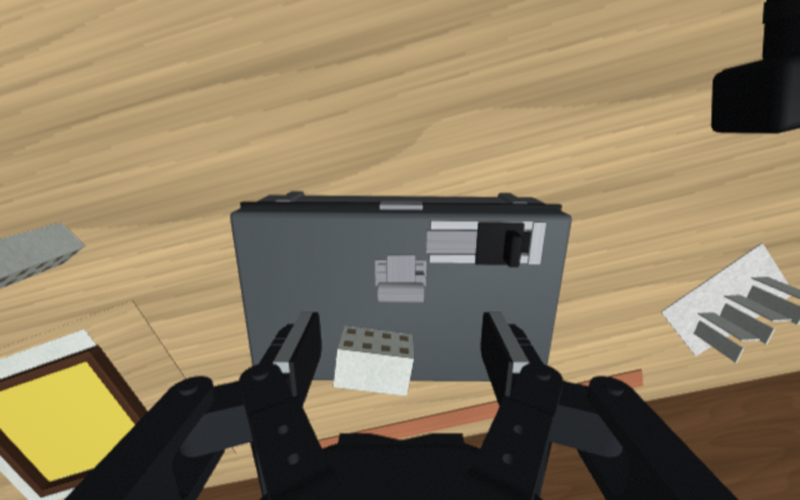

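View pics/s9.png

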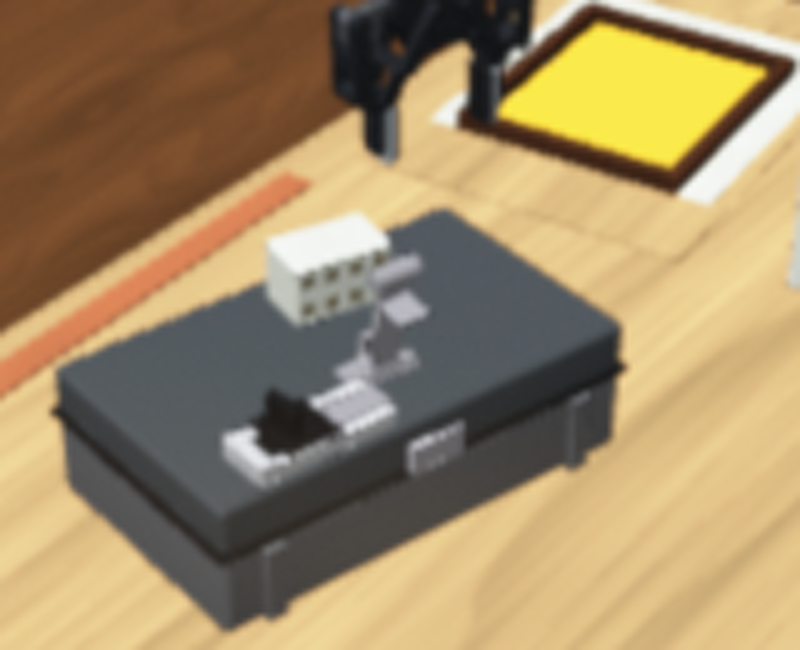

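View pics/c9.png

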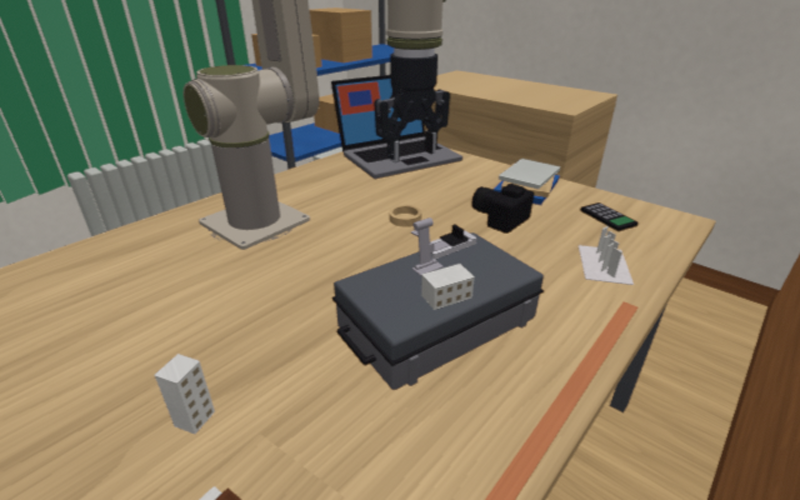

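```bash
python3 - <<'E'
from h import *
s=sense()
a=np.radians(-14.42)
def pt(x,y,z): return np.array([636.7+x*np.cos(a)-y*np.sin(a),-9.26+x*np.sin(a)+y*np.cos(a),z])
for n in('wrist','side','scene'):
    for t in(84,88,90,92,96):
        r=np.radians(t);print(n,t,proj(*cam(n,s),pt(-45-82*np.cos(r),0.5,114.5+82*np.sin(r))).round(1))
    for y in (98,101,104):print(n,'rib',y,proj(*cam(n,s),pt(-75,y,151)).round(1))
crop(np.load('w9.npy'),290,450,160,250,5,'pics/w9z.png')
E
```

```text
wrist 84 [321.1 236.8]
wrist 88 [321.1 242.2]
wrist 90 [321.1 244.9]
wrist 92 [321.1 247.5]
wrist 96 [321.1 252.4]
wrist rib 98 [409.5 201.1]
wrist rib 101 [412.2 201.1]
wrist rib 104 [415.  201.1]
side 84 [317.1 184.1]
side 88 [316.  183.2]
side 90 [315.5 182.8]
side 92 [314.9 182.5]
side 96 [313.8 181.8]
side rib 98 [297.  209.6]
side rib 101 [296.2 209.9]
side rib 104 [295.4 210.3]
scene 84 [340.2 178.9]
scene 88 [341.7 179.8]
scene 90 [342.5 180.3]
scene 92 [343.2 180.8]
scene 96 [344.8 181.9]
scene rib 98 [365.5 181.2]
scene rib 101 [366.4 180.9]
scene rib 104 [367.4 180.6]
```

View pics/w9z.png

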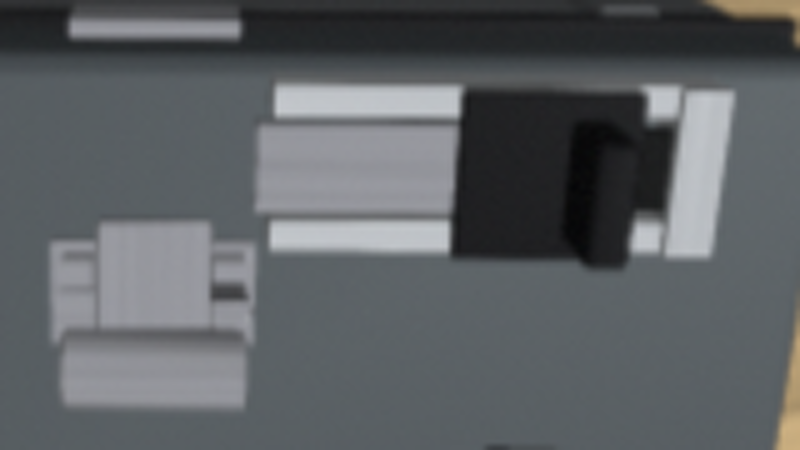

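The three cameras put the bar at about 80°, not the 91° the arm path implied, so the bar slipped in the pads. I'll measure again with the arm settled.

```bash
cat > ang.py <<'E'
import sys
from h import *
s=sense();K,P=cam('wrist',s)
i=snapshot('wrist')[:,:,::-1].copy();f=5
a=np.radians(-14.42)
def pt(x,y,z): return np.array([636.7+x*np.cos(a)-y*np.sin(a),-9.26+x*np.sin(a)+y*np.cos(a),z])
i=cv2.resize(i,None,fx=f,fy=f,interpolation=cv2.INTER_CUBIC)
def poly(ps,col):
    q=[proj(K,P,pt(*p))*f+f/2-.5 for p in ps]
    cv2.polylines(i,[np.int32(q)],True,col,1);return q
poly([(-90,97,151),(-60,97,151),(-60,107,151),(-90,107,151)],(0,255,0))
poly([(-135,-3,110),(-135,-3,110)],(0,255,0))
for t,c in((80,(0,0,255)),(90,(0,255,255))):
    r=np.radians(t);x,z=-45-82*np.cos(r),114.5+82*np.sin(r)
    q=poly([(x,-18,z),(x,18,z)],c)
u,v=(np.mean(q,0)/f).astype(int)
print(s['tool_pos'].round(1),s['tcp_rot'].round(2),u,v)
cv2.imwrite(sys.argv[1],i[(v-65)*f:(v+25)*f,(u-30)*f:(u+130)*f])
E
python3 ang.py pics/w10.png
```

```text
[545.3  12.8 303.9] [-1.7999e+02 -2.0000e-02  1.6559e+02] 320 245
```

View pics/w10.png

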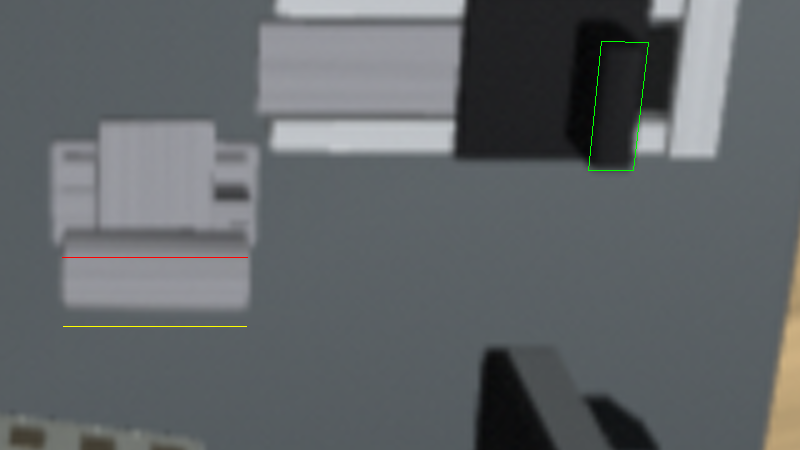

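{"name": "step_arm", "arguments": {"plan": [{"grip": 0, "tx": 0, "ty": 0.1, "tz": 3.0, "ax": 0, "ay": 0, "az": 0}, {"grip": 0, "tx": 0, "ty": 0, "tz": 3.5, "ax": 0, "ay": 0, "az": 0}, {"grip": 0, "tx": 0, "ty": 0, "tz": 3.0, "ax": 0, "ay": 0, "az": 0}, {"grip": 0, "tx": 0, "ty": 0, "tz": 2.0, "ax": 0, "ay": 0, "az": 0}, {"grip": 0, "tx": 0, "ty": 0, "tz": 0.3, "ax": 0, "ay": 0, "az": 0}, {"grip": 0, "tx": -0.6, "ty": 0, "tz": 0, "ax": 0, "ay": 0, "az": 0}, {"grip": 0, "tx": -0.6, "ty": 0, "tz": 0, "ax": 0, "ay": 0, "az": 0}, {"grip": 0, "tx": 0, "ty": 0, "tz": 0, "ax": 0, "ay": 0, "az": 0}]}}

```text
time: 18.55
tool_pos: [559.4, 10.4, 188.5]
tcp_rot: [180.0, 0.2, 165.6]
ft_force: [0.3, -0.6, 0.1]
finger_gap: 0.3
```

```bash
python3 st.py; python3 ang.py pics/w11.png
```

```text
t 18.55 case xyz -79.82 -0.15 188.52 F case 0.41 -0.56 0.14 gap 0.3 rot [179.97   0.22 165.58] tq [ 0.04 -0.05 -0.06]
[559.4  10.4 188.5] [179.97   0.22 165.58] 319 316
```

View pics/w11.png

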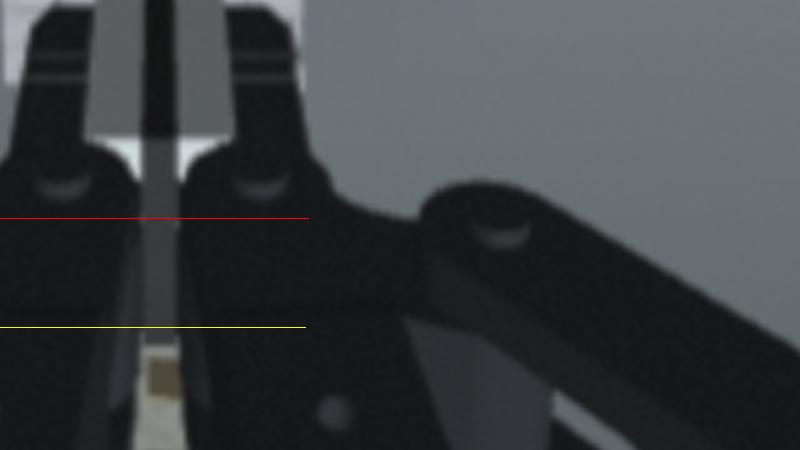

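{"name": "step_arm", "arguments": {"plan": [{"grip": 0, "tx": -0.25, "ty": 0, "tz": 0, "ax": 0, "ay": 0, "az": 0}, {"grip": 0, "tx": -0.25, "ty": 0, "tz": 0, "ax": 0, "ay": 0, "az": 0}, {"grip": 0, "tx": -0.25, "ty": 0, "tz": 0, "ax": 0, "ay": 0, "az": 0}, {"grip": 0, "tx": -0.25, "ty": 0, "tz": 0, "ax": 0, "ay": 0, "az": 0}, {"grip": 0, "tx": 0, "ty": 0, "tz": 0, "ax": 0, "ay": 0, "az": 0}, {"grip": 0, "tx": 0, "ty": 0, "tz": 0, "ax": 0, "ay": 0, "az": 0}]}}

```text
time: 19.1
tool_pos: [566.7, 8.5, 186.2]
tcp_rot: [180.0, 0.0, 165.6]
ft_force: [-0.3, 0.8, 1.5]
finger_gap: 0.0
```

```bash
python3 st.py
```

```text
t 19.1 case xyz -72.24 -0.24 186.22 F case -0.48 0.66 1.51 gap 0.0 rot [1.800e+02 1.000e-02 1.656e+02] tq [ 0.05  0.07 -0.03]
```

{"name": "step_arm", "arguments": {"plan": [{"grip": 0, "tx": -0.2, "ty": 0, "tz": 0, "ax": 0, "ay": 0, "az": 0}, {"grip": 0, "tx": -0.2, "ty": 0, "tz": 0, "ax": 0, "ay": 0, "az": 0}, {"grip": 0, "tx": 0, "ty": 0, "tz": 0, "ax": 0, "ay": 0, "az": 0}, {"grip": 0, "tx": 0, "ty": 0, "tz": 0, "ax": 0, "ay": 0, "az": 0}]}}

```text
time: 19.43
tool_pos: [570.5, 7.5, 186.2]
tcp_rot: [-180.0, 0.0, 165.6]
ft_force: [-1.8, 0.1, 1.4]
finger_gap: -0.4
```

```bash
python3 st.py
```

```text
t 19.43 case xyz -68.26 -0.26 186.16 F case -1.8 -0.38 1.38 gap -0.4 rot [-1.800e+02  1.000e-02  1.656e+02] tq [ 0.1   0.35 -0.06]
```

{"name": "step_arm", "arguments": {"plan": [{"grip": 0, "tx": -0.2, "ty": 0, "tz": 0, "ax": 0, "ay": 0, "az": 0}, {"grip": 0, "tx": -0.2, "ty": 0, "tz": 0, "ax": 0, "ay": 0, "az": 0}, {"grip": 0, "tx": 0, "ty": 0, "tz": 0, "ax": 0, "ay": 0, "az": 0}, {"grip": 0, "tx": 0, "ty": 0, "tz": 0, "ax": 0, "ay": 0, "az": 0}]}}

```text
time: 19.77
tool_pos: [574.5, 6.4, 186.1]
tcp_rot: [180.0, 0.0, 165.6]
ft_force: [-3.0, 0.5, 0.5]
finger_gap: -0.2
```

```bash
python3 st.py; python3 - <<'E'
from h import *
crop(snapshot('side'),270,370,150,240,6,'pics/s12.png')
a=np.radians(-14.42)
def pt(x,y,z): return np.array([636.7+x*np.cos(a)-y*np.sin(a),-9.26+x*np.sin(a)+y*np.cos(a),z])
for t in (80,85,90,95):
    r=np.radians(t);print(t,(proj(*cam('side'),pt(-45-82*np.cos(r),-17,114.5+82*np.sin(r)))-[270,150])*6)
E
```

```text
t 19.77 case xyz -64.11 -0.27 186.13 F case -3.03 -0.21 0.5 gap -0.2 rot [1.800e+02 2.000e-02 1.656e+02] tq [ 0.07  0.25 -0.04]
80 [314.63527296 199.30677342]
85 [306.41870952 192.17879729]
90 [298.1751155  186.00895853]
95 [289.97353199 180.84085643]
```

View pics/s12.png

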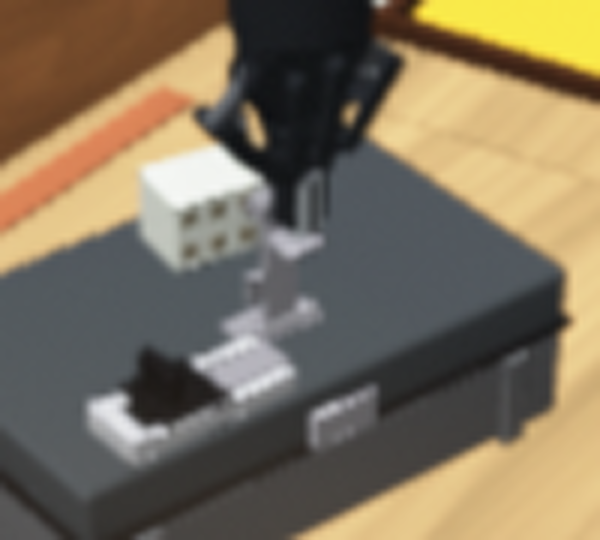

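{"name": "step_arm", "arguments": {"plan": [{"grip": 0, "tx": 1.5, "ty": 0, "tz": 0, "ax": 0, "ay": 0, "az": 0}, {"grip": 0, "tx": 1.5, "ty": 0, "tz": -1, "ax": 0, "ay": 0, "az": 0}, {"grip": 0, "tx": 0, "ty": 0, "tz": -3.5, "ax": 0, "ay": 0, "az": 0}, {"grip": 0, "tx": 0, "ty": 0, "tz": -3.5, "ax": 0, "ay": 0, "az": 0}, {"grip": 0, "tx": 0, "ty": 0, "tz": -3.5, "ax": 0, "ay": 0, "az": 0}, {"grip": 7, "tx": 0, "ty": 0, "tz": 0, "ax": 0, "ay": 0, "az": 0}, {"grip": 7, "tx": 0, "ty": 0, "tz": 0, "ax": 0, "ay": 0, "az": 0}, {"grip": 7, "tx": 0, "ty": 0, "tz": 0, "ax": 0, "ay": 0, "az": 0}]}}

```text
time: 20.48
tool_pos: [545.4, 13.9, 300.9]
tcp_rot: [180.0, 0.0, 165.6]
ft_force: [-1.2, -0.5, -0.6]
finger_gap: 35.6
```

```bash
python3 st.py; python3 ang.py pics/w13.png;python3 - <<'E'
from h import *
crop(snapshot('side'),270,370,150,240,6,'pics/s13.png')
E
```

```text
t 20.48 case xyz -94.16 -0.27 300.89 F case -1.05 -0.74 -0.55 gap 35.6 rot [1.800e+02 4.000e-02 1.656e+02] tq [0.01 0.04 0.04]
[545.4  13.9 300.9] [1.800e+02 4.000e-02 1.656e+02] 319 246
```

View pics/w13.png

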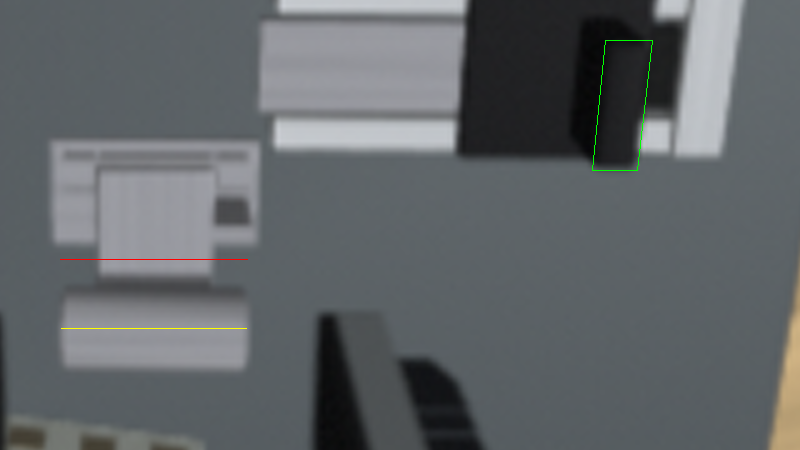

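View pics/s13.png

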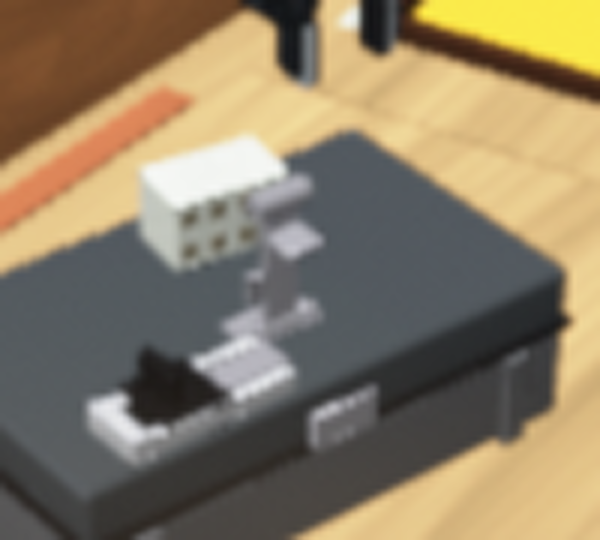

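The bar's centre (row ~329) lies on the drawn 90° line (row 328). The side view agrees, and the tab is where I left it.

```bash
python3 -c "
from bench import *
hand_in();print(sense()['time'])"
```

```text
the job is handed in; nothing more can be done
the job is handed in; nothing more can be done
```

The case is unlatched: the safety tab is against its rubber stop and the latch lever is standing upright. I handed the job in at about 20.5 s of the 53 s allowed; the hand-in gave no verdict.

- **Tab:** I pinched the tab by its rib and slid it about 35 mm until I felt the stop. The pull was 2–3 N while sliding and rose at about 5 N/mm at the stop. I stopped at about 9 N at the wrist, which is roughly 6 N on the stop after friction. The wrist picture then showed the bolt clear of the lever's ear.
- **Lever:** I gripped the bar by its ends and lifted it along its arc; forces read between steps stayed near 6 N.
- **Check that disagreed:** The arm's path said the lever was at about 91°, but all three cameras showed only about 80–82° after release. The bar had slipped in the pads. I pushed it the rest of the way with closed fingers, at about 3 N.
- **Final check:** The last wrist picture puts the bar on the 90° line and the side view agrees. The tab was still at its stop and the gripper was clear of everything. The block on the lid stood in place in the last side view. I last saw the camera, tower and tape roll in the overview before that push, and they looked undisturbed.

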